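# Load the carrier plate on the chuck with the plate lifter

### The arm

A 6-joint arm with a two-finger parallel gripper is mounted at the origin on a cart in front of the work surface, level with it; the furniture and walls round the work are solid. World frame = base frame: x ahead of the robot, y to its left, z up, the work surface at z = 0. Lengths are in mm, angles in degrees, forces in N, time in s.
With the tool pointing down it reaches from about 300 to 850 mm from the base axis. Payload 4.2 kg.
Tool frame: the origin (TCP) lies between the finger pads; the fingertips stand 11 mm ahead of it and the grasp point (between the pads) lies 8 mm behind it (env.tips_ahead is the distance from the TCP to the fingertips, in mm); z points along the fingers, y is the line along which they close (so a half turn about z gives the same grasp; the last joint's range is limited). The gripper opens to 91 mm and grips with 3 to 60 N. Pads are 32 mm wide; open, the fingers measure 118 mm over their backs; the gripper's body (76 mm by 178 mm) begins 60 mm behind the grasp point.
Start: joints at [69.844, 18.312, 89.639, -0, 72.044, -1.146], TCP at [187.306, 543.653, 224.976] pointing down, gripper open.
Joint ranges: [-177.97, 177.97], [-48.28, 115.42], [12.27, 149.76], [-77.06, 257.06], [2.81, 150.46], [-146.56, 146.56]. Speed limits (degrees/s): [147.25, 147.25, 180, 180, 180, 180].

### API

Orientations are given as [roll, pitch, yaw] about the fixed x, y, z axes, in that order (R = Rz(yaw) Ry(pitch) Rx(roll)).
In Python, from workcell import env, cams gives the robot as it stands.
- The arm moves only by the tool step_arm, never from a script. Its arguments are lists of equal length, an entry for each row: "linear": the shift along the tool's x, y, z in units of 30 cm (1.0 is 30 cm), a list of three; "turn": the turn about the tool's z in units of 360 degrees (1.0 is 360 degrees). In form: {"linear": [[tx, ty, tz], ...], "turn": [turn, ...]}. A call has 1 to 20 rows; each row is the pose to reach, as a shift and turn from the pose commanded when the call began, along the tool's axes at that moment, turning the shorter way round; what a row does not reach only later rows make up. A row lasts 1/8 s, in which the tool goes at most 62.5 mm and 10.7 degrees, less where a joint would pass 70% of its speed; a pose out of reach is approached as far as the arm can. A call with a number of a shift or a turn outside -1 to 1 is refused whole. A call with a gripper value outside its range is refused whole. "fingers" is the closure, from -1 (fully open) to 1 (shut), so that 0 is half open, set as the call begins (left out, the last holds). The fingers move at their own pace and stop on an object; "force" is the grip in N (left out, the last holds). Time passes only in rows, so rows that repeat a pose let the fingers close. It gives the time, the measured TCP pose, the force, the opening and the grip force at its end, in the units of the state.
- env.state(): the state, without advancing time (a new reading comes with each control period).
- cams.grab_frame(name): name is "scene" or "top" or "wrist"; returns a dict with "color" (384x512x3 uint8, blue, green, red), "fx", "fy", "cx", "cy" (pixels), "extrinsics" (4x4, takes a point from camera to world coordinates); the wrist camera has in their place "tool_from_camera" (4x4, takes a point from camera to tool coordinates, whose origin is the TCP and whose axes are the flange's). Camera axes: x right, y down, z forward; pixel columns grow to the right and rows downward; lengths in mm; the calibration is good to about 2 mm. A picture is of the moment at which its call begins: read the wrist's pose just before it. There is no depth.
- env.job_done(): hands the job in; it is judged then, once.
The state is a dict: "time_s": time; "qpos": joint angles; "qvel": joint speeds; "effort": joint torques, N m; "ee_pos": TCP position; "ee_rot": TCP orientation; "force": force on the tool from outside, world axes, zero at the start; "torque": the same for the moment, N m; "gripper_width": finger opening in mm; "gripper_force": force on a finger pad.
Only numpy, scipy, OpenCV 4.12 (cv2) and the standard library are available. Lean on these libraries where they do the work, as an engineer would, in place of code of your own. Each camera call takes 0.05 s, during which the arm holds its last target. There are 200 camera calls.

### The job

The carrier plate lying in front of the stop bar must be loaded on the chuck without the gripper touching it. Take the plate lifter out of its rack, lay it flat on the worktop the right way up and let go, take it again across its handle, slide its fork fully under the plate against the stop bar, and carry the plate on it to the chuck, setting it down level and centred on the head. Draw the lifter clear and leave it lying flat on the worktop, right way up; leave everything else where it is.

Things in the scene. Friction and masses are not known exactly. Their poses are not given: they have to be found in the camera images.
- lifter_grip (a point): Plate lifter: a forked steel spatula with a black bar handle, loose, 0.2 kg. This point is the middle of the handle bar (114 mm long in x, 10 mm thick in y, 22 mm wide in z). Axes: x from handle to fork tips; y normal to the blade's upper side, pointing up when the lifter lies flat the right way up, handle above blade; z across. At the start it stands on its side edge in the rack: y level, z up.
- lifter_blade (a point): Same axes. Point on the blade's upper face, mid-width, 105 mm ahead of lifter_grip along x: a plate pushed home has its centre here. 45 mm behind it, at the blade's root, a 14 mm high upstand stops the plate; the tines end 40 mm ahead of it. Blade 2.4 mm thick, 88 mm wide; two tines 20 mm wide, 48 mm apart; the gap between them begins 25 mm behind this point.
- lifter: The lifter's frame, same axes, origin at the blade's root on its underside, on the side edge that stands in the rack (lifter_grip is at -60, 37, 44 mm). The centre of mass is over the blade, so it lies flat on the blade alone, with the handle bar 32 to 42 mm above the worktop. Leaned 35 degrees or more on that edge, handle side uppermost, it falls flat the right way up when let go.
- rack: Low aluminium slot rack fixed to the worktop, 90 x 24 mm and 26 mm high; origin at the centre of its foot, x along the slot. The lifter's side edge stands 20 mm deep in the 4 mm wide slot, 6 mm above the worktop, fork tips to the rack's +x; lift it out straight up, at least 30 mm. A dryer 170 mm high stands close by (x over 0.47, y over -0.06): swing the lifter clear of it.
- plate_center (a point): Round aluminium carrier plate with a white face up, loose, about 0.15 kg, 90 mm across, 7 mm thick, lying on the worktop. This point is its centre, half-way up. Its lower edge is bevelled: the underside is flat over the middle 70 mm and rises to 4 mm at the rim, so a blade lying on the worktop runs under it while a stop holds it from behind. Pushed freely it just slides along.
- plate: The same carrier plate; origin at the centre of its underside, z up. Against the stop bar the fork needs a push of up to about 20 N to run under it. The sink opens in the worktop beside it (x over 0.53, y under -0.21), with a 2 mm rim from x = 0.51.
- stop_bar: Steel angle fixed to the worktop behind the plate, 100 mm long, 16 mm high. Origin at the middle of the foot of its front face; its x points away from the plate into the bar, square to that face; y runs along it. At the start the plate's edge is 5 to 25 mm in front of the face, its centre within 6 mm of the bar's middle along y.
- chuck_top (a point): Chuck fixed to the worktop: a round foot 76 mm across, 8 mm high (screw heads to 10 mm), a thin post, and a black head 24 mm across whose flat top is 34 mm above the worktop. This point is the centre of that top. The lifter's fork straddles post and head.
- chuck: The same chuck; origin at the centre of the underside of its foot.
- jar_1: Bystander, to be left alone: glass jar with yellow lid, 74 mm wide, 82 mm high. Origin at the centre of its underside.
- specimen_2: Bystander, to be left alone: black mounted specimen, 34 mm wide, 19 mm high. Origin at the centre of its underside.
- specimen_5: Bystander, to be left alone: cream mounted specimen, 34 mm wide, 16 mm high. Origin at the centre of its underside.
- specimen_7: Bystander, to be left alone: tan mounted specimen, 30 mm wide, 18 mm high. Origin at the centre of its underside.
- timer: Bystander, to be left alone: white round timer with grey top, 64 mm wide, 47 mm high. Origin at the centre of its underside.
- tape_1: Bystander, to be left alone: small dark roll of tape, 53 mm wide, 19 mm high. Origin at the centre of its underside.
- tweezers: Bystander, to be left alone: steel tweezers, 137 mm long. Origin at the centre of its underside.

How it is judged (in metres and radians):
On the way, in this order (a step that is already met when the one before it is completed fails the run):
1. the lifter lies flat on the worktop, right way up, let go (angle between lifter_grip's own y axis and vertical below 0.12 rad and height (world z) of lifter_grip below 0.045 m and height (world z) of lifter_blade below 0.008 m and linear speed of lifter below 0.02 m/s and contact force between the fingers and lifter below 0.1 N), for 0.2 s.
2. the plate is carried on the lifter's blade, clear of the worktop, lifter held by its handle (height (world z) of plate_center above 0.03 m and contact force between plate and lifter above 0.4 N and distance between plate_center and lifter_blade below 0.022 m and contact force between the fingers and lifter above 2 N and contact force between plate and chuck below 0.05 N), for 0.2 s.
At the end, for the whole second after the job is handed in: The plate rests level (within 3 degrees), white face up, on the chuck's head alone, centred within about 11 mm, at rest; the lifter lies flat on the worktop, right way up (within 7 degrees), clear of the plate, at rest (distance between plate_center and chuck_top below 0.012 m and angle between plate_center's own z axis and vertical below 0.06 rad and contact force between plate and chuck above 0.4 N and contact force between plate and lifter below 0.02 N and linear speed of each of plate, lifter below 0.02 m/s and angle between lifter_grip's own y axis and vertical below 0.12 rad and height (world z) of lifter_grip below 0.045 m and height (world z) of lifter_blade below 0.008 m); the robot touches nothing.
It fails at once if the gripper touches the plate (contact force between the fingers and plate above 0.3 N).
It fails at once if the plate is tipped over or dropped off (angle between plate_center's own z axis and vertical above 0.6 rad).
It fails at once if a bystander is moved by more than 20 mm (distance of any of jar_1, specimen_2, specimen_5, specimen_7, timer, tape_1, tweezers from where it was at the start of the episode above 0.02 m).
It also fails if it takes over 72 s, if anything falls off the work surface, if the arm or the gripper's body presses on something with over 40 N, if the wrist force passes 120 N, or if a joint passes its speed limit or range.

## Working session

There is one attempt and no reset: what is moved stays moved. The work goes in short steps, Python scripts to look and compute and a tool call to move; the robot and the scene stay as the last step left them, time stands still between calls to the robot, and variables do not carry over. Pictures are saved under pics/ and viewed, at most 10 in all, crops included, and the job is handed in when it is done.

Besides the shell and the picture viewer there is one more tool, called after "Request:" by a JSON object that holds its "fn" and its "kwargs". step_arm: Moves the arm, as the interface text tells. Its arguments: {"type":"object","properties":{"linear":{"type":"array"},"turn":{"type":"array"},"fingers":{"type":"number"},"force":{"type":"number"}},"required":["linear","turn"]}

```bash
ls; mkdir -p pics; cat > h.py <<'E'
import numpy as np, cv2
from workcell import env, cams
from scipy.spatial.transform import Rotation as R
def grab(n):
    s=env.state(); f=cams.grab_frame(n)
    if 'extrinsics' in f: f['T']=np.array(f['extrinsics'])
    else:
        T=np.eye(4); T[:3,:3]=R.from_euler('xyz',s['ee_rot'],degrees=True).as_matrix(); T[:3,3]=s['ee_pos']
        f['T']=T@np.array(f['tool_from_camera'])
    return f
def ray(f,u,v,z=0):
    d=f['T'][:3,:3]@np.array([(u-f['cx'])/f['fx'],(v-f['cy'])/f['fy'],1]); o=f['T'][:3,3]
    return o+d*(z-o[2])/d[2]
def proj(f,p):
    q=np.linalg.inv(f['T'])@np.append(p,1); return q[0]/q[2]*f['fx']+f['cx'],q[1]/q[2]*f['fy']+f['cy']
E
python3 - <<'E'
from h import *
a=grab('scene');b=grab('top')
for n,f in(('scene',a),('top',b)):
    cv2.imwrite(f'pics/{n}0.png',cv2.resize(f['color'],(800,600),interpolation=cv2.INTER_CUBIC)); print(n,f['fx'],f['T'].round(2).tolist()); np.save(n,f,allow_pickle=True)
print(env.state())
E
```

```text
pics
scene 411.14704695350935 [[0.8, -0.45, 0.4, 44.78], [-0.6, -0.59, 0.53, -851.35], [-0.01, -0.67, -0.75, 1071.91], [0.0, 0.0, 0.0, 1.0]]
top 494.273434890717 [[-0.01, -1.0, 0.07, 449.23], [-1.0, 0.01, 0.01, -127.96], [-0.01, -0.07, -1.0, 1766.6], [0.0, 0.0, 0.0, 1.0]]
{'time_s': 0.1, 'qpos': array([ 6.98487642e+01,  1.83493814e+01,  8.96978871e+01, -8.91324457e-04,
        7.20436999e+01, -1.14504123e+00]), 'qvel': array([ 0.09804793, -0.07510272, -0.30212813, -0.0193828 , -0.04451985,
       -0.05355086]), 'effort': array([-1.10524026e-03, -4.13333201e+01, -2.32507253e+01,  7.28400657e-02,
        4.23310418e-02, -4.59568878e-05]), 'ee_pos': array([187.11181667, 543.26159909, 224.20062678]), 'ee_rot': array([-1.79909033e+02, -9.70555331e-04,  1.60994080e+02]), 'force': array([-0.43723741,  1.15785231,  0.64110568]), 'torque': array([-0.05853482, -0.00991091,  0.03138037]), 'gripper_force': 0.0, 'gripper_width': 91.14681161450804}
```

View pics/scene0.png

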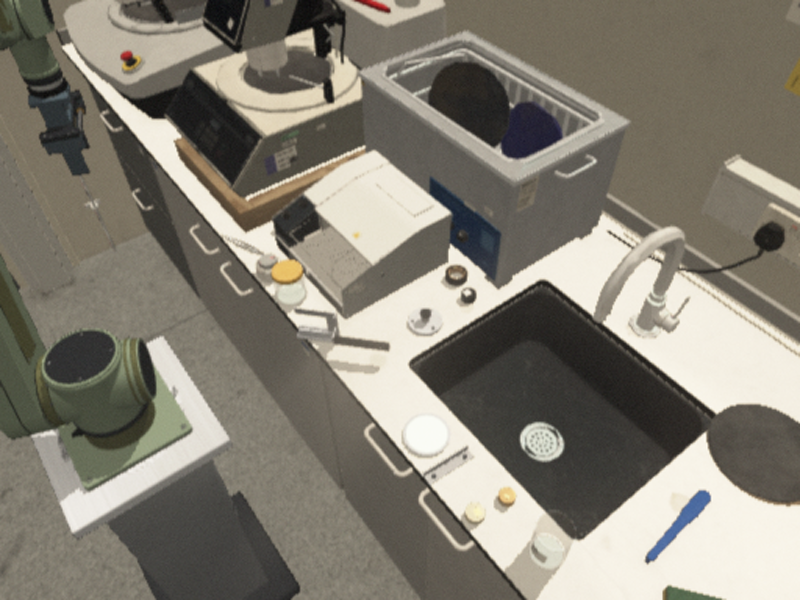

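View pics/top0.png

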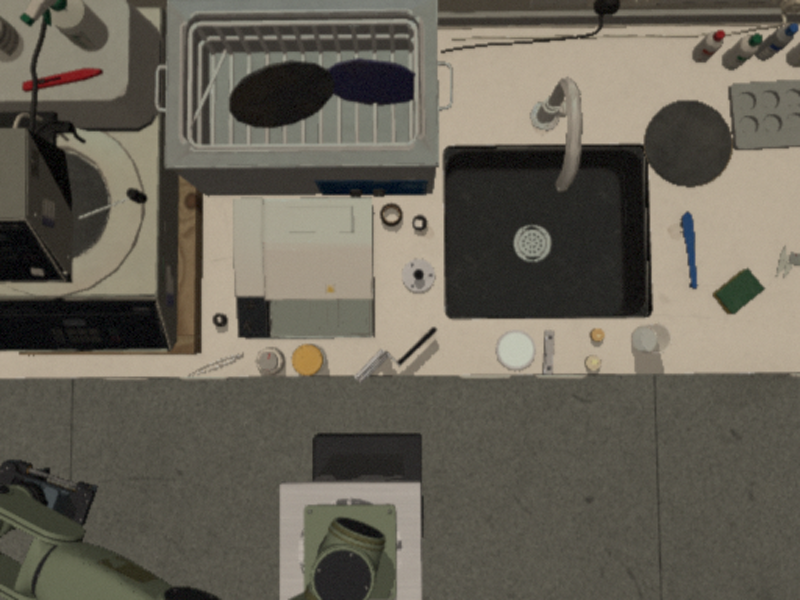

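The scene view shows the lifter in its rack beside the jar, the plate at about (426,435), the bar at (448,463) and the chuck at (425,318). In the top view (800 px wide) the handle runs (400,360)-(437,330), the rack is at (372,365), the plate at (516,350), the bar at (549,352) and the chuck at (418,275). I'll move over the area and measure from near.

```bash
cat >> h.py <<'E'
def go(x,y,z,yaw):
    "shift/turn for step_arm from the present pose to a world TCP pose"
    s=env.state(); M=R.from_euler('xyz',s['ee_rot'],degrees=True).as_matrix()
    d=M.T@(np.array([x,y,z])-s['ee_pos'])/300; t=-(yaw-s['ee_rot'][2]); t=(t+180)%360-180
    print('linear',d.round(4).tolist(),'turn',round(t/360,4),'q6',round(np.degrees(np.arctan2(y,x))+90-yaw,1))
E
python3 - <<'E'
from h import *
f=np.load('top.npy',allow_pickle=True).item(); s=.64
for n,u,v,z in[('rackL',358,380,20),('rackR',388,350,20),('hA',400,360,60),('hB',437,330,60),('plate',516,350,7),('stopT',549,332,16),('stopB',549,373,16),('chuck',418,275,10),('chuckhead',418,275,34)]:
    print(n,ray(f,u*s,v*s,z).round(0))
print(np.array(cams.grab_frame('wrist')['tool_from_camera']).round(3).tolist(),cams.grab_frame('wrist')['fx'])
go(400,-40,370,-51+180)
E
```

```text
rackL [379. -21.  20.]
rackR [446. -89.  20.]
hA [ 424. -116.   60.]
hB [ 490. -199.   60.]
plate [ 444. -380.    7.]
stopT [ 484. -453.   16.]
stopB [ 392. -452.   16.]
chuck [ 617. -159.   10.]
chuckhead [ 614. -158.   34.]
[[-0.0, -0.967, -0.253, 71.388], [1.0, 0.0, -0.001, -0.051], [0.001, -0.253, 0.967, -159.99], [0.0, 0.0, 0.0, 1.0]] 264.9262174695062
linear [-1.304, -1.6081, -0.4836] turn 0.0889 q6 -44.7
```

Request:
{"fn": "step_arm", "kwargs": {"linear": [[-0.65, -0.8, -0.4], [-0.65, -0.8, -0.4], [-0.65, -0.8, -0.4], [-0.65, -0.8, -0.4], [-0.65, -0.8, -0.4], [-0.65, -0.8, -0.4], [-0.65, -0.8, -0.4], [-0.65, -0.8, -0.4]], "turn": [0.09, 0.09, 0.09, 0.09, 0.09, 0.09, 0.09, 0.09]}}

```text
time_s: 1.2
ee_pos: [293.1, 253.7, 344.4]
ee_rot: [-180.0, -0.0, 128.6]
force: [-0.0, 0.0, 0.5]
gripper_width: 91.5
gripper_force: 0.0
```

```bash
python3 - <<'E'
from h import *
print(env.state()['ee_pos'],env.state()['ee_rot'])
go(420,-130,330,129)
E
```

```text
[293.14548283 253.71446038 344.41044741] [-1.79957042e+02 -3.32849262e-02  1.28614083e+02]
linear [-1.2633, -0.4678, 0.0477] turn -0.0011 q6 -56.2
```

Request:
{"fn": "step_arm", "kwargs": {"linear": [[-1, -0.4, 0.05], [-1, -0.4, 0.05], [-1, -0.4, 0.05], [-1, -0.4, 0.05], [-1, -0.4, 0.05], [-1, -0.4, 0.05], [-1, -0.4, 0.05], [-1, -0.4, 0.05]], "turn": [0, 0, 0, 0, 0, 0, 0, 0]}}

```text
time_s: 2.2
ee_pos: [386.7, -54.4, 329.8]
ee_rot: [180.0, -0.1, 128.7]
force: [-0.3, 0.3, -0.1]
gripper_width: 91.2
gripper_force: 0.0
```

```bash
python3 - <<'E'
from h import *
f=grab('wrist'); np.save('w1',f,allow_pickle=True)
cv2.imwrite('pics/w1.png',cv2.resize(f['color'],(800,600),interpolation=cv2.INTER_CUBIC))
print(env.state()['ee_pos'])
E
```

```text
[386.65896196 -54.43532602 329.91723164]
```

View pics/w1.png

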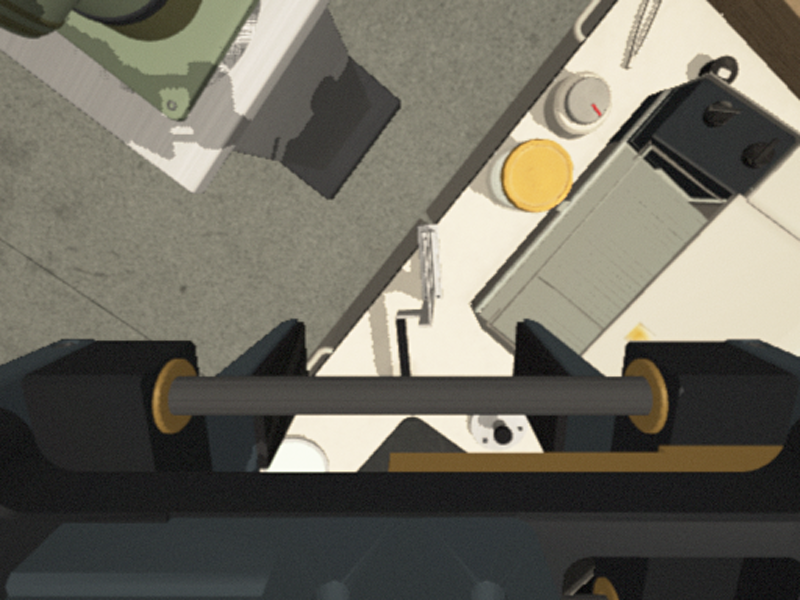

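The wrist view shows the rack and blade at about (430,225)-(428,320), the black handle at (403,320)-(405,375), the chuck at (500,430) and the plate at (300,455).

```bash
python3 - <<'E'
from h import *
f=np.load('w1.npy',allow_pickle=True).item()
c=f['color'][132:242,235:305]
cv2.imwrite('pics/w1c.png',cv2.resize(c,None,fx=5.4,fy=5.4,interpolation=cv2.INTER_CUBIC))
E
```

```text
(no output)
```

View pics/w1c.png

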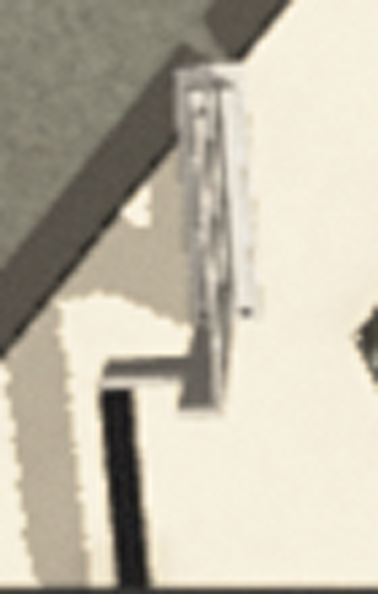

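```bash
python3 - <<'E'
from h import *
f=np.load('w1.npy',allow_pickle=True).item()
P=lambda cx,cy,z: ray(f,235+cx/5.4,132+cy/5.4,z)
a,b=P(118,390,61),P(134,585,61); d=a-b; print('bar',a.round(1),b.round(1),np.degrees(np.arctan2(d[1],d[0])))
print('bladeroot top',P(211,410,94).round(1)); 
for p in[(180,70),(240,65),(200,330),(245,315)]: print('rack',p,P(*p,26).round(1))
a,b=P(245,75,26),P(252,312,26);print(np.degrees(np.arctan2(*(a-b)[1::-1])))
# bar end points by top cam + scene cam
for n in('top','scene'):
    g=np.load(n+'.npy',allow_pickle=True).item(); m=(cv2.cvtColor(g['color'],cv2.COLOR_BGR2GRAY)<45).astype('uint8')
    k,l,st,c=cv2.connectedComponentsWithStats(m)
    for i in range(1,k):
        if 30<st[i,4]<250:
            p=np.argwhere(l==i)[:,::-1].astype(np.float32); r=cv2.minAreaRect(p)
            w=[ray(g,*c[i],z).round(0)[:2] for z in(50,34)]
            if 350<w[0][0]<700 and -300<w[0][1]<50:print(n,st[i],np.round(r[1],1),round(r[2],1),w)
E
```

```text
bar [ 420.  -111.3   61. ] [ 465.5 -160.2   61. ] 132.9313820784167
bladeroot top [438.9 -90.5  94. ]
rack (180, 70) [375.  -23.8  26. ]
rack (240, 65) [389.  -10.6  26. ]
rack (200, 330) [434.7 -86.7  26. ]
rack (245, 315) [443.2 -73.2  26. ]
131.44416765065523
top [256 211  22  21  46] [ 1.4 29. ] 45.0 [array([ 458., -156.]), array([ 458., -156.])]
```

```bash
python3 - <<'E'
from h import *
go(468,-165,130,132)
E
```

```text
linear [-0.4575, -0.0196, 0.6661] turn -0.009 q6 -61.4
```

Request:
{"fn": "step_arm", "kwargs": {"linear": [[-0.457, -0.02, 0.2], [-0.457, -0.02, 0.2], [-0.457, -0.02, 0.4], [-0.457, -0.02, 0.666], [-0.457, -0.02, 0.666], [-0.457, -0.02, 0.666], [-0.457, -0.02, 0.666], [-0.457, -0.02, 0.666]], "turn": [-0.009, -0.009, -0.009, -0.009, -0.009, -0.009, -0.009, -0.009]}}

```text
time_s: 3.25
ee_pos: [468.9, -166.9, 132.0]
ee_rot: [179.9, 0.2, 131.9]
force: [-0.5, -0.4, -0.1]
gripper_width: 91.0
gripper_force: 0.0
```

```bash
python3 - <<'E'
from h import *
f=grab('wrist'); np.save('w2',f,allow_pickle=True)
cv2.imwrite('pics/w2.png',cv2.resize(f['color'],(800,600),interpolation=cv2.INTER_CUBIC))
print(env.state()['ee_pos'],env.state()['ee_rot'])
E
```

```text
[ 468.70281731 -167.02309958  131.81781883] [1.79897492e+02 1.78604744e-01 1.31860940e+02]
```

View pics/w2.png

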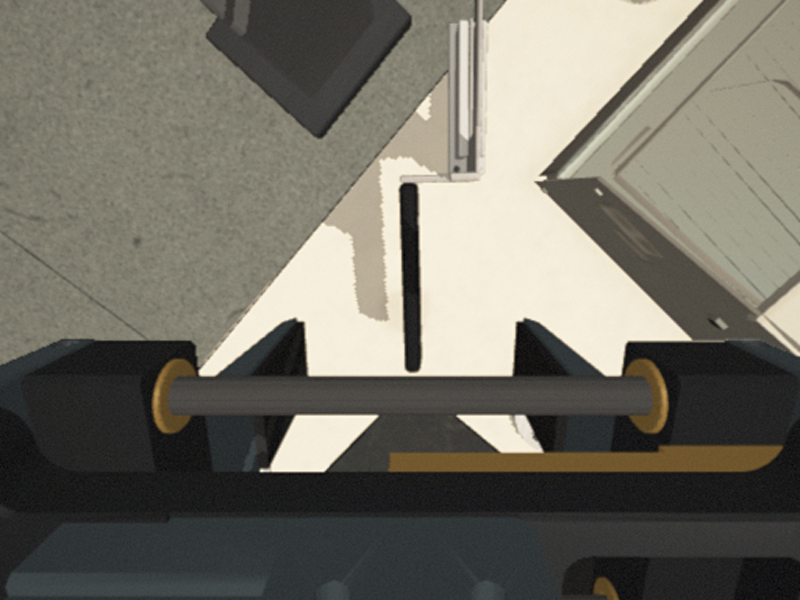

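The black bar runs from about (408,183) to (413,370), nearly along the image's vertical and close to midway between the fingers. The blade stands in the rack at (480,20)-(478,178).

```bash
python3 - <<'E'
from h import *
f=np.load('w2.npy',allow_pickle=True).item()
m=(cv2.cvtColor(f['color'],cv2.COLOR_BGR2GRAY)<45).astype('uint8'); m[:112]=0;m[240:]=0;m[:,:245]=0;m[:,280:]=0
p=np.argwhere(m)[:,::-1].astype(np.float32)
r=cv2.fitLine(p,cv2.DIST_L2,0,.01,.01).ravel(); q=lambda v:(r[2]+r[0]/r[1]*(v-r[3]),v)
v0,v1=p[:,1].min(),p[:,1].max(); print(v0,v1)
a,b=ray(f,*q(v0),61),ray(f,*q(v1),61);d=a-b
print(a.round(1),b.round(1),np.hypot(*d[:2]),np.degrees(np.arctan2(d[1],d[0])))
c=(a+b)/2; e=d/np.linalg.norm(d); g=c-12*e; print(c,g)
go(g[0],g[1],130,np.degrees(np.arctan2(d[1],d[0]))); go(g[0],g[1],53,np.degrees(np.arctan2(d[1],d[0])))
E
```

```text
118.0 236.0
[ 419.  -113.1   61. ] [ 492.7 -191.4   61. ] 107.56549135296802 133.3024061751261
[ 455.85615513 -152.2757724    61.        ] [ 464.08634212 -161.00869986   61.        ]
linear [0.0252, 0.0019, 0.006] turn -0.004 q6 -62.4
linear [0.026, 0.0014, 0.2626] turn -0.004 q6 -62.4
```

Request:
{"fn": "step_arm", "kwargs": {"linear": [[0.02, 0.002, 0.0], [0.02, 0.002, 0.1], [0.02, 0.002, 0.2], [0.02, 0.002, 0.257], [0.02, 0.002, 0.257], [0.02, 0.002, 0.257]], "turn": [-0.004, -0.004, -0.004, -0.004, -0.004, -0.004]}}

```text
time_s: 4.05
ee_pos: [464.6, -162.3, 53.9]
ee_rot: [180.0, 0.1, 133.3]
force: [-0.2, -0.3, -0.1]
gripper_width: 91.0
gripper_force: 0.0
```

Request:
{"fn": "step_arm", "kwargs": {"linear": [[0, 0, 0], [0, 0, 0], [0, 0, 0], [0, 0, 0], [0, 0, 0], [0, 0, 0], [0, 0, 0]], "turn": [0, 0, 0, 0, 0, 0, 0], "fingers": 1, "force": 45}}

```text
time_s: 4.92
ee_pos: [464.1, -162.1, 53.0]
ee_rot: [180.0, -0.0, 133.3]
force: [-0.5, 0.2, 0.2]
gripper_width: 24.0
gripper_force: 0.0
```

Request:
{"fn": "step_arm", "kwargs": {"linear": [[0, 0, 0], [0, 0, 0], [0, 0, 0], [0, 0, 0]], "turn": [0, 0, 0, 0]}}

```text
time_s: 5.42
ee_pos: [464.6, -161.6, 53.2]
ee_rot: [179.9, 0.0, 133.2]
force: [1.2, 4.8, 1.8]
gripper_width: 10.1
gripper_force: 44.4
```

Request:
{"fn": "step_arm", "kwargs": {"linear": [[0, 0, -0.03], [0, 0, -0.08], [0, 0, -0.16], [0, 0, -0.3], [0, 0, -0.35], [0, 0, -0.35]], "turn": [0, 0, 0, 0, 0, 0]}}

```text
time_s: 6.18
ee_pos: [464.0, -162.6, 158.1]
ee_rot: [-180.0, 0.1, 133.3]
force: [-0.3, 0.1, -2.3]
gripper_width: 9.9
gripper_force: 44.9
```

```bash
python3 - <<'E'
from h import *
# lay pose: lifter yaw 180, edge y=-249 -> bar y=-286 ; root x=500 -> grip centre 560, gripped 12 behind -> 572
go(574,-286,158,180); go(574,-286,65,180)
f=grab('wrist'); cv2.imwrite('pics/w3.png',f['color'])
E
```

```text
linear [-0.5508, -0.0153, 0.0011] turn -0.1298 q6 -116.5
linear [-0.5504, -0.0152, 0.3111] turn -0.1298 q6 -116.5
```

View pics/w3.png

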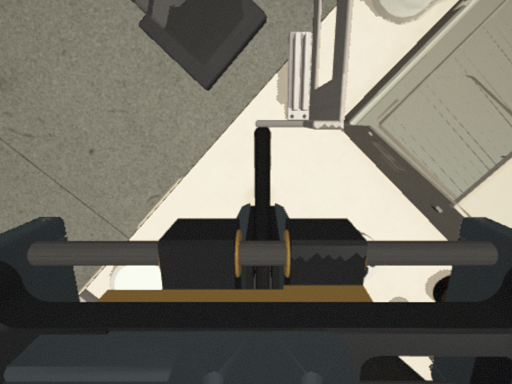

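The lifter is held clear of the rack (blade top at (330,60), rack at (300,75)) with the fingers on the bar.

Request:
{"fn": "step_arm", "kwargs": {"linear": [[-0.2, 0, 0], [-0.4, -0.01, 0], [-0.55, -0.015, 0], [-0.55, -0.015, 0], [-0.55, -0.015, 0], [-0.55, -0.015, 0.1], [-0.55, -0.015, 0.25], [-0.55, -0.015, 0.3], [-0.55, -0.015, 0.33], [-0.55, -0.015, 0.33], [-0.55, -0.015, 0.33]], "turn": [-0.02, -0.05, -0.08, -0.11, -0.13, -0.13, -0.13, -0.13, -0.13, -0.13, -0.13]}}

```text
time_s: 7.6
ee_pos: [574.8, -285.8, 60.4]
ee_rot: [-179.9, 0.1, -179.9]
force: [-0.3, 0.2, -1.8]
gripper_width: 9.6
gripper_force: 44.9
```

Request:
{"fn": "step_arm", "kwargs": {"linear": [[0, 0, 0.01], [0, 0, 0.02], [0, 0, 0.03], [0, 0, 0.035], [0, 0, 0.035]], "turn": [0, 0, 0, 0, 0]}}

```text
time_s: 8.22
ee_pos: [574.3, -285.6, 49.9]
ee_rot: [-180.0, 0.1, -179.9]
force: [-1.1, -0.3, 5.0]
gripper_width: 10.0
gripper_force: 45.0
```

Request:
{"fn": "step_arm", "kwargs": {"linear": [[0, 0, 0], [0, 0, 0], [0, 0, -0.015], [0, 0, -0.033], [0, 0, -0.033]], "turn": [0, 0, 0, 0, 0], "fingers": 0.69}}

```text
time_s: 8.85
ee_pos: [574.4, -285.6, 59.2]
ee_rot: [-180.0, 0.1, -179.9]
force: [1.1, -0.4, 0.3]
gripper_width: 14.1
gripper_force: 0.1
```

Request:
{"fn": "step_arm", "kwargs": {"linear": [[0, 0.018, 0], [0, 0.045, 0], [0, 0.075, 0], [0, 0.107, 0], [0, 0.14, 0], [0, 0.173, 0], [0, 0.205, 0], [0, 0.205, 0]], "turn": [0, 0, 0, 0, 0, 0, 0, 0], "fingers": 0.08}}

```text
time_s: 9.85
ee_pos: [573.6, -223.0, 58.4]
ee_rot: [180.0, -0.0, -179.9]
force: [0.7, 0.9, 0.2]
gripper_width: 42.0
gripper_force: 0.0
```

```bash
python3 - <<'E'
from h import *
f=grab('wrist'); g=grab('scene')['color'][150:290,170:330]
cv2.imwrite('pics/w4.png',np.hstack([cv2.resize(f['color'],(440,330)),cv2.resize(g,(360,330))]))
E
```

```text
(no output)
```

View pics/w4.png

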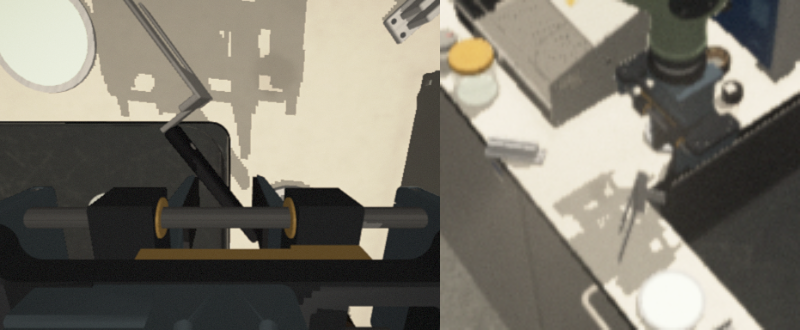

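The lifter has not tipped. It still stands on edge but has yawed about 36° between the fingers (bar (175,130)-(255,240) in the left half), because I pushed far behind its centre of mass. I'll close to realign it, then retry with a grip nearer the blade and a narrow guiding gap.

Request:
{"fn": "step_arm", "kwargs": {"linear": [[0, 0, 0.015], [0, 0, 0.027], [0, 0, 0.027], [0, 0, 0.027], [0, 0, 0.027], [0, 0, 0.027], [0, 0, 0.027], [0, 0, 0.027]], "turn": [0, 0, 0, 0, 0, 0, 0, 0], "fingers": 1, "force": 20}}

```text
time_s: 10.95
ee_pos: [573.6, -223.8, 50.2]
ee_rot: [180.0, -0.0, -179.9]
force: [-0.6, -0.9, 0.0]
gripper_width: 11.2
gripper_force: 18.1
```

```bash
python3 - <<'E'
from h import *
f=grab('wrist'); g=grab('scene')['color'][150:290,170:330]
cv2.imwrite('pics/w5.png',np.hstack([cv2.resize(f['color'],(440,330)),cv2.resize(g,(360,330))]))
E
```

```text
(no output)
```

View pics/w5.png

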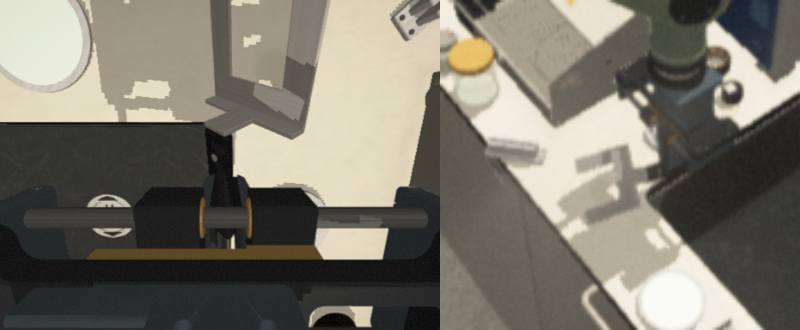

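Now the lifter leans with its handle side up: the fork shows its upper face with the upstand at (265,100), its low edge at left, and the handle is visible beside it. I'll let go and let it fall flat.

Request:
{"fn": "step_arm", "kwargs": {"linear": [[0, 0, 0], [0, 0, 0], [0, 0, 0], [0, 0, -0.02], [0, 0, -0.1], [0, 0, -0.25], [0, 0, -0.45], [0, 0, -0.5], [0, 0, -0.5], [0, 0, -0.5]], "turn": [0, 0, 0, 0, 0, 0, 0, 0, 0, 0], "fingers": -1}}

```text
time_s: 12.3
ee_pos: [572.8, -223.4, 198.3]
ee_rot: [179.9, -0.2, -179.9]
force: [-0.4, 0.2, -0.4]
gripper_width: 91.1
gripper_force: 0.0
```

```bash
python3 - <<'E'
from h import *
f=grab('wrist');np.save('w6',f,allow_pickle=True)
cv2.imwrite('pics/w6.png',cv2.resize(f['color'],(800,600),interpolation=cv2.INTER_CUBIC))
E
```

```text
(no output)
```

View pics/w6.png

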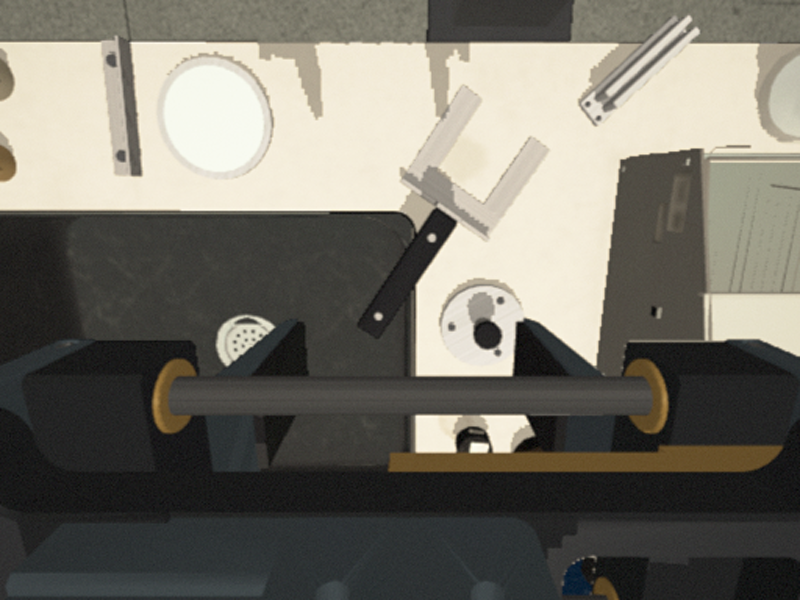

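The lifter now lies flat, right way up: bar (372,325)-(440,220), fork tips near (470,95) and (540,145). The plate is at (215,116), the bar face runs along about (130-140, 40-175), and the chuck head is at (487,335).

```bash
python3 - <<'E'
from h import *
f=np.load('w6.npy',allow_pickle=True).item(); im=f['color']; g=cv2.cvtColor(im,cv2.COLOR_BGR2GRAY)
hsv=cv2.cvtColor(im,cv2.COLOR_BGR2HSV)
for v in(32,50,70,90,106): print(v,g[v,60:110].tolist())
print('sat row74',hsv[74,90:185,1].tolist())
# handle
m=(g<60).astype('uint8')*255; r=m.copy(); m[:]=0; m[130:217,228:292]=r[130:217,228:292]
# handle is neutral black; sink too -> list row edges
for v in(140,150,170,190,200): print('h',v,g[v,225:300].tolist())
k=(g<50).astype('uint8')
hm=k[200:230,296:330]; p=np.argwhere(hm)[:,::-1]+[296,200]; print('head',p.mean(0),len(p), p.min(0),p.max(0))
E
```

```text
32 [230, 230, 230, 231, 222, 195, 189, 189, 191, 185, 175, 179, 176, 181, 190, 182, 133, 98, 93, 92, 93, 90, 89, 129, 198, 233, 234, 232, 231, 231, 231, 231, 232, 231, 231, 232, 232, 233, 232, 233, 231, 231, 230, 232, 233, 233, 232, 232, 231, 233]
50 [232, 232, 231, 232, 230, 232, 222, 195, 188, 190, 188, 191, 189, 190, 190, 194, 196, 169, 109, 93, 93, 91, 94, 94, 93, 136, 205, 232, 233, 233, 233, 233, 233, 233, 233, 232, 234, 232, 234, 234, 232, 234, 233, 233, 233, 230, 223, 218, 216, 219]
70 [233, 231, 233, 232, 233, 232, 232, 233, 225, 197, 186, 188, 190, 188, 187, 191, 193, 194, 194, 165, 101, 87, 97, 98, 97, 96, 105, 179, 235, 235, 234, 233, 234, 234, 236, 234, 234, 235, 234, 232, 224, 218, 219, 219, 229, 242, 247, 248, 247, 247]
90 [233, 233, 234, 233, 234, 234, 234, 234, 234, 235, 224, 193, 186, 189, 193, 189, 191, 190, 187, 184, 196, 167, 101, 92, 96, 98, 95, 92, 114, 190, 237, 236, 235, 233, 233, 235, 235, 235, 235, 235, 235, 235, 236, 235, 230, 219, 219, 220, 223, 229]
106 [236, 234, 235, 235, 235, 235, 234, 236, 235, 236, 237, 235, 226, 200, 186, 191, 190, 192, 191, 197, 1
[... 1550 characters left out ...]
 67, 65, 68, 64, 59, 46, 20, 30, 35, 34, 41, 37, 38, 37, 40, 41, 37, 40, 34, 37, 38, 40, 40, 42, 35, 35, 42, 45, 50, 80, 82, 74, 185, 241, 241, 239, 239, 239, 239, 238, 237, 237, 238, 238, 238, 239, 238, 240, 239, 240, 240, 226, 183, 170, 153, 127, 147, 198, 221, 225, 224, 223, 225, 228, 229, 228]
h 200 [68, 61, 64, 63, 60, 65, 63, 46, 24, 24, 32, 36, 32, 37, 57, 112, 150, 142, 111, 69, 39, 39, 41, 40, 40, 39, 34, 36, 42, 55, 59, 56, 58, 49, 42, 41, 48, 56, 91, 91, 71, 180, 241, 240, 241, 240, 239, 240, 240, 238, 239, 240, 240, 239, 239, 239, 227, 165, 151, 207, 229, 225, 225, 227, 226, 230, 231, 228, 227, 225, 224, 224, 226, 226, 206]
head [311.32407407 213.67592593] 216 [304 205] [319 222]
```

```bash
python3 - <<'E'
from h import *
f=np.load('w6.npy',allow_pickle=True).item(); im=f['color']; g=cv2.cvtColor(im,cv2.COLOR_BGR2GRAY); s=cv2.cvtColor(im,cv2.COLOR_BGR2HSV)[...,1]
W=np.array([ray(f,u,v,0) for u,v in[(83.3,32),(85.3,50),(87,70),(89,90),(89.9,106)]])
l=cv2.fitLine(W[:,:2].astype(np.float32),cv2.DIST_L2,0,.01,.01).ravel(); print('face dir',np.degrees(np.arctan2(l[1],l[0])),W[0].round(1),W[-1].round(1))
T=[ray(f,u,v,16) for u,v in[(77.0+.3,32),(81,70),(84.6-1.2,106)]]; print('top edge',np.round(T,1).tolist())
e=[ray(f,80,v,16)[0] for v in(24,112)];print('ends x',e)
m=((s<18)&(g>222)).astype('uint8'); k,L,st,c=cv2.connectedComponentsWithStats(m); i=L[74,138]
cs,_=cv2.findContours((L==i).astype('uint8'),cv2.RETR_EXTERNAL,cv2.CHAIN_APPROX_NONE)
q=np.array([ray(f,*p[0],7)[:2] for p in cs[0]],np.float32); print('plate',cv2.fitEllipse(q))
b=(g<50).astype('uint8'); b[:138]=0;b[217:]=0;b[:,:226]=0;b[:,295:]=0; b=cv2.morphologyEx(b,cv2.MORPH_OPEN,np.ones((3,3)))
k,L,st,c=cv2.connectedComponentsWithStats(b); i=1+st[1:,4].argmax(); cs,_=cv2.findContours((L==i).astype('uint8'),cv2.RETR_EXTERNAL,2)
hull=cv2.convexHull(cs[0]); q=np.array([ray(f,*p[0],42)[:2] for p in hull],np.float32); print('bar',cv2.minAreaRect(q))
hm=np.zeros_like(g); cv2.fillConvexPoly(hm,hull,1); hm=cv2.erode(hm,np.ones((5,5)))
k,L,st,c=cv2.connectedComponentsWithStats(((hm>0)&(g>80)).astype('uint8')); 
for i in range(1,k):
    if st[i,4]>4: print('screw',st[i],c[i],ray(f,*c[i],42).round(1))
print('chuck head',ray(f,312,214,34),ray(f,311.3,213.7,34))
E
```

```text
face dir -3.801134 [ 396.4 -440.4    0. ] [ 482.  -446.2    0. ]
top edge [[401.1, -437.7, 16.0], [441.8, -440.3, 16.0], [482.9, -444.3, 16.0]]
ends x [np.float64(392.8857972838248), np.float64(489.9825264437377)]
plate ((447.81689453125, -378.55914306640625), (78.82894897460938, 79.47909545898438), 58.165409088134766)
bar ((567.0444946289062, -225.71328735351562), (28.450439453125, 111.86804962158203), 56.95059585571289)
screw [273 149   6   6  31] [275.70967742 151.70967742] [ 536.  -207.5   42. ]
screw [266 175   5   9  11] [267.54545455 179.18181818] [ 569.3 -217.    42. ]
screw [239 200   6   5  26] [241.5 202. ] [ 598.5 -249.3   42. ]
chuck head [ 617.04232977 -158.95193046   34.        ] [ 616.63293598 -159.87771773   34.        ]
```

Request:
{"fn": "step_arm", "kwargs": {"linear": [[-0.01, 0, 0], [-0.01, 0, 0], [-0.01, 0, 0], [-0.01, 0, 0], [-0.01, 0, 0], [-0.01, 0, 0], [-0.01, 0, 0], [-0.01, 0, 0], [-0.01, 0, 0], [-0.01, 0, 0], [-0.01, 0, 0]], "turn": [0.03, 0.06, 0.09, 0.12, 0.15, 0.18, 0.21, 0.24, 0.27, 0.3, 0.3]}}

```text
time_s: 13.72
ee_pos: [576.2, -223.6, 198.5]
ee_rot: [-179.8, -0.0, 72.2]
force: [0.3, 0.6, 0.1]
gripper_width: 91.1
gripper_force: 0.0
```

```bash
python3 - <<'E'
from h import *
print(env.state()['ee_pos'],env.state()['ee_rot'])
go(558.9,-222.2,120,-33.8)
E
```

```text
[ 576.2097399  -223.6309637   198.52522178] [-1.79811692e+02 -1.94438031e-02  7.21635194e+01]
linear [-0.0132, -0.0555, 0.2619] turn 0.2943 q6 102.1
```

Request:
{"fn": "step_arm", "kwargs": {"linear": [[-0.013, -0.055, 0.05], [-0.013, -0.055, 0.1], [-0.013, -0.055, 0.15], [-0.013, -0.055, 0.2], [-0.013, -0.055, 0.26], [-0.013, -0.055, 0.26], [-0.013, -0.055, 0.26], [-0.013, -0.055, 0.26], [-0.013, -0.055, 0.26], [-0.013, -0.055, 0.26], [-0.013, -0.055, 0.26], [-0.013, -0.055, 0.26]], "turn": [0.03, 0.06, 0.09, 0.12, 0.15, 0.18, 0.21, 0.24, 0.27, 0.294, 0.294, 0.294], "fingers": -0.1}}

```text
time_s: 15.22
ee_pos: [559.7, -222.4, 121.8]
ee_rot: [180.0, 0.1, -33.6]
force: [0.2, -0.2, 0.5]
gripper_width: 50.2
gripper_force: 0.0
```

```bash
python3 - <<'E'
from h import *
f=grab('wrist');np.save('w7',f,allow_pickle=True)
s=env.state();print(s['ee_pos'],s['ee_rot'])
e=np.array([-.831,.556,0]); c=np.array([567.2,-227.8,42])
for k in(-57,-38,0,38,57): print(k,np.round(proj(f,c+k*e),1))
g=cv2.cvtColor(f['color'],cv2.COLOR_BGR2GRAY)
for v in(130,150,170,190,200): print(v,g[v,215:300:2].tolist())
E
```

```text
[ 559.75476079 -222.39247144  121.96729377] [ 1.79999295e+02  4.20318359e-02 -3.36131533e+01]
-57 [262.3 126.4]
-38 [262.2 148.2]
0 [262.  189.2]
38 [261.9 227.1]
57 [261.8 245. ]
130 [239, 215, 23, 23, 113, 79, 54, 23, 32, 26, 31, 30, 35, 27, 33, 35, 53, 64, 45, 33, 29, 34, 32, 30, 31, 27, 28, 30, 31, 25, 59, 65, 65, 62, 62, 58, 61, 61, 57, 61, 57, 61, 61]
150 [236, 236, 236, 237, 238, 236, 236, 239, 181, 27, 30, 113, 65, 40, 27, 28, 31, 26, 25, 40, 35, 35, 124, 191, 197, 166, 34, 37, 33, 23, 60, 59, 55, 58, 60, 60, 58, 61, 61, 59, 56, 59, 60]
170 [166, 151, 201, 236, 235, 236, 235, 235, 234, 234, 235, 235, 235, 236, 239, 150, 16, 19, 27, 34, 35, 32, 38, 38, 37, 30, 36, 35, 33, 23, 35, 33, 33, 37, 38, 43, 38, 37, 36, 40, 36, 38, 42]
190 [160, 171, 179, 236, 236, 236, 236, 236, 235, 235, 235, 235, 236, 235, 234, 234, 235, 238, 122, 36, 34, 38, 37, 35, 36, 34, 31, 36, 36, 25, 63, 52, 45, 36, 43, 45, 47, 41, 42, 44, 46, 47, 59]
200 [218, 237, 234, 236, 237, 235, 235, 234, 234, 233, 233, 234, 235, 235, 235, 235, 236, 238, 121, 33, 37, 38, 40, 37, 33, 37, 33, 33, 34, 19, 57, 57, 61, 60, 58, 59, 57, 57, 56, 60, 103, 129, 50]
```

Request:
{"fn": "step_arm", "kwargs": {"linear": [[0, 0, 0.12], [0, 0, 0.25], [0, 0, 0.303], [0, 0, 0.303], [0, 0, 0.303]], "turn": [0, 0, 0, 0, 0]}}

```text
time_s: 15.9
ee_pos: [561.1, -222.9, 32.8]
ee_rot: [-180.0, -0.2, -33.7]
force: [-0.4, 0.1, 0.4]
gripper_width: 50.0
gripper_force: 0.0
```

Request:
{"fn": "step_arm", "kwargs": {"linear": [[0, 0, 0], [0, 0, 0], [0, 0, 0], [0, 0, 0], [0, 0, 0], [0, 0, 0]], "turn": [0, 0, 0, 0, 0, 0], "fingers": 1, "force": 60}}

```text
time_s: 16.65
ee_pos: [560.2, -222.6, 31.7]
ee_rot: [-180.0, -0.0, -33.8]
force: [0.4, -0.2, 3.0]
gripper_width: 21.6
gripper_force: 60.0
```

```bash
python3 - <<'E'
from h import *
s=env.state();print(s['ee_pos'],s['ee_rot'],s['gripper_width'],s['gripper_force'])
n=np.array([-.066,-.998]); P=np.array([447.8,-378.6]); Fm=np.array([441.5,-443.5])
Pc=Fm-45*n; Pc+= ((P-Fm)@[.998,-.066])*np.array([.998,-.066]); print('plate home',Pc)
# grip 10 mm ahead of bar centre => tcp is 95 behind blade point
h=lambda back:(Pc-(95+back)*n)
for b in(0,130): print(b,h(b))
go(*h(130),60,86.2)
E
```

```text
[ 560.15443689 -222.64038409   31.7150417 ] [-1.79992176e+02 -3.48686266e-02 -3.37667757e+01] 21.557354640527848 60.00041484832764
plate home [ 446.469992 -398.722264]
0 [ 452.739992 -303.912264]
130 [ 461.319992 -174.172264]
linear [-0.3636, 0.0488, -0.0945] turn -0.3332 q6 -16.9
```

Request:
{"fn": "step_arm", "kwargs": {"linear": [[0, 0, -0.1], [0, 0, -0.2], [-0.05, 0, -0.2], [-0.1, 0.01, -0.2], [-0.15, 0.02, -0.2], [-0.2, 0.03, -0.2], [-0.25, 0.03, -0.2], [-0.3, 0.04, -0.2], [-0.364, 0.049, -0.2], [-0.364, 0.049, -0.2], [-0.364, 0.049, -0.2], [-0.364, 0.049, -0.2], [-0.364, 0.049, -0.2], [-0.364, 0.049, -0.2], [-0.364, 0.049, -0.2]], "turn": [0, 0, -0.02, -0.05, -0.08, -0.11, -0.14, -0.17, -0.2, -0.23, -0.26, -0.29, -0.32, -0.333, -0.333]}}

```text
time_s: 18.52
ee_pos: [460.5, -173.7, 90.9]
ee_rot: [-179.9, -0.0, 86.0]
force: [-0.2, -0.5, -2.2]
gripper_width: 21.4
gripper_force: 60.0
```

```bash
python3 - <<'E'
from h import *
s=env.state();print(s['ee_pos'],s['ee_rot'],s['force'])
f=grab('wrist');np.save('w8',f,allow_pickle=True)
cv2.imwrite('pics/w8.png',cv2.resize(f['color'],(800,600),interpolation=cv2.INTER_CUBIC))
g=cv2.cvtColor(f['color'],cv2.COLOR_BGR2GRAY)
go(461.3,-174.2,45,86.2)
E
```

```text
[ 460.48703926 -173.68738513   90.88885603] [-1.79927680e+02 -4.35527313e-02  8.60325976e+01] [-0.18053123 -0.5388409  -2.18012649]
linear [-0.0014, 0.0026, 0.1532] turn -0.0005 q6 -16.9
```

Request:
{"fn": "step_arm", "kwargs": {"linear": [[0, 0.002, 0.1], [0, 0.002, 0.16], [0, 0.002, 0.19], [0, 0.002, 0.196], [0, 0.002, 0.2], [0, 0.002, 0.2], [0, 0.002, 0.2]], "turn": [0, 0, 0, 0, 0, 0, 0]}}

```text
time_s: 19.45
ee_pos: [462.0, -174.2, 31.9]
ee_rot: [179.9, 0.0, 86.1]
force: [0.7, -0.8, -1.1]
gripper_width: 21.2
gripper_force: 60.0
```

```bash
python3 - <<'E'
from h import *
s=env.state();print(s['ee_pos'],s['ee_rot'],s['force'],s['torque'])
f=grab('top');c=f['color'];T=f
# crop of fork, plate, stop
u,v=proj(f,[447,-350,0]);print(u,v)
a=c[int(v)-30:int(v)+30,int(u)-60:int(u)+40]
b=grab('scene');p,q=proj(b,[447,-350,0]); d=b['color'][int(q)-45:int(q)+45,int(p)-70:int(p)+50]
cv2.imwrite('pics/c9.png',np.vstack([cv2.resize(a,(500,300),interpolation=2),cv2.resize(d,(500,300),interpolation=2)]))
E
```

```text
[ 461.95171522 -174.19713124   31.87834035] [1.79936887e+02 1.55250144e-02 8.61082985e+01] [ 0.7028293  -0.80838461 -1.13799096] [-0.01708142  0.02142018 -0.00030533]
321.6385779812723 223.29984286150375
```

View pics/c9.png

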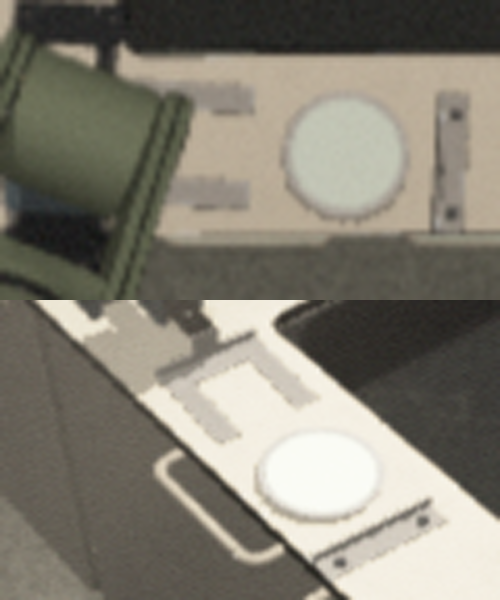

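The fork lies flat with its tips about 25 mm short of the plate, some 2-3 mm off sideways. I'll shift 2 mm and push in.

Request:
{"fn": "step_arm", "kwargs": {"linear": [[0, -0.007, 0.003], [-0.04, -0.007, 0.003], [-0.08, -0.007, 0.003], [-0.11, -0.007, 0.003], [-0.14, -0.007, 0.003], [-0.17, -0.007, 0.003], [-0.2, -0.007, 0.003], [-0.23, -0.007, 0.003], [-0.26, -0.007, 0.003], [-0.29, -0.007, 0.003], [-0.32, -0.007, 0.003], [-0.35, -0.007, 0.003], [-0.38, -0.007, 0.003], [-0.4, -0.007, 0.003], [-0.4, -0.007, 0.003]], "turn": [0, 0, 0, 0, 0, 0, 0, 0, 0, 0, 0, 0, 0, 0, 0]}}

```text
time_s: 21.42
ee_pos: [451.1, -291.6, 31.7]
ee_rot: [-180.0, -0.2, 86.0]
force: [-0.8, 9.0, 10.3]
gripper_width: 21.1
gripper_force: 60.0
```

Request:
{"fn": "step_arm", "kwargs": {"linear": [[-0.015, 0, 0], [-0.03, 0, 0], [-0.04, 0, 0], [-0.045, 0, 0], [-0.045, 0, 0]], "turn": [0, 0, 0, 0, 0]}}

```text
time_s: 22.05
ee_pos: [450.2, -299.7, 31.7]
ee_rot: [-179.9, -0.7, 85.9]
force: [4.0, 27.3, 16.9]
gripper_width: 21.5
gripper_force: 60.0
```

```bash
cat > pl.py <<'E'
from h import *
s=env.state();print(s['ee_pos'].round(1),s['ee_rot'].round(2),s['force'].round(1))
def plate(zt=7,x0=447,y0=-395,rad=70):
    for n in('top','scene'):
        f=grab(n); im=f['color']; hsv=cv2.cvtColor(im,cv2.COLOR_BGR2HSV).astype(int); u,v=map(int,proj(f,[x0,y0,zt]))
        m=np.zeros(im.shape[:2],'uint8'); b=im.astype(int)
        d=b[...,2]-b[...,0]; print(n,'center px',u,v,'bgr',im[v,u],'d',d[v,u-22:u+23].tolist())
        yield f,u,v,im
if __name__=='__main__':
    for f,u,v,im in plate(): print(cv2.cvtColor(im,cv2.COLOR_BGR2GRAY)[v,u-22:u+23].tolist())
E
python3 pl.py
```

```text
[ 450.2 -299.7   31.7] [-179.86   -0.72   85.92] [ 4.  27.3 16.9]
top center px 334 223 bgr [ 83 106 103] d [16, 15, 18, 17, 20, 18, 17, 20, 18, 20, 17, 19, 19, 20, 20, 18, 20, 19, 18, 19, 20, 19, 20, 19, 18, 18, 16, 14, 13, 16, 16, 11, 13, 14, 13, 16, 12, 16, 18, 18, 18, 19, 25, 33, 34]
[92, 94, 98, 98, 98, 102, 103, 103, 107, 107, 106, 106, 106, 105, 106, 106, 107, 106, 105, 105, 103, 103, 102, 99, 100, 98, 93, 69, 69, 89, 84, 56, 62, 89, 139, 152, 108, 128, 136, 139, 140, 140, 146, 169, 173]
scene center px 276 281 bgr [245 251 250] d [29, 27, 22, 17, 17, 17, 18, 18, 18, 14, 14, 9, 6, 5, 5, 6, 6, 5, 6, 6, 6, 6, 5, 5, 5, 6, 5, 5, 5, 6, 6, 6, 6, 6, 5, 5, 6, 5, 8, 10, 13, 16, 16, 16, 16]
[178, 198, 162, 149, 173, 182, 198, 204, 197, 174, 222, 237, 249, 250, 250, 250, 250, 250, 250, 250, 250, 250, 250, 250, 250, 249, 250, 250, 250, 250, 250, 250, 250, 250, 250, 250, 250, 249, 243, 232, 235, 238, 238, 239, 240]
```

Request:
{"fn": "step_arm", "kwargs": {"linear": [[-0.008, 0, 0], [-0.016, 0, 0], [-0.02, 0, 0], [-0.02, 0, 0]], "turn": [0, 0, 0, 0]}}

```text
time_s: 22.65
ee_pos: [449.7, -300.6, 31.7]
ee_rot: [-179.7, -1.2, 85.8]
force: [9.2, 41.7, 22.5]
gripper_width: 21.4
gripper_force: 60.1
```

Request:
{"fn": "step_arm", "kwargs": {"linear": [[0.02, 0, 0], [0.04, 0, 0], [0.043, 0, -0.01], [0.043, 0, -0.03], [0.043, 0, -0.06], [0.05, 0, -0.1], [0.06, 0, -0.14], [0.07, 0, -0.18], [0.08, 0, -0.22], [0.08, 0, -0.22], [0.08, 0, -0.22]], "turn": [0, 0, 0, 0, 0, 0, 0, 0, 0, 0, 0]}}

```text
time_s: 24.02
ee_pos: [451.4, -289.0, 96.3]
ee_rot: [-180.0, -0.0, 86.1]
force: [-0.5, -0.7, -3.8]
gripper_width: 21.1
gripper_force: 60.0
```

```bash
python3 - <<'E'
from h import *
s=env.state();print(s['ee_pos'].round(1),s['ee_rot'].round(2),s['force'].round(2),s['torque'].round(3))
f=grab('scene');im=f['color'].astype(int); m=((im.min(2)>225)&(im[...,2]-im[...,0]<10)).astype('uint8')
u,v=map(int,proj(f,[449,-380,75])); k,L,st,c=cv2.connectedComponentsWithStats(m); print(u,v,L[v,u])
i=L[v,u]; 
if i:
    cs,_=cv2.findContours((L==i).astype('uint8'),0,1); P=max(cs,key=len); print(cv2.fitEllipse(P))
    for z in(65,70,75,80):
        q=np.array([ray(f,*p[0],z)[:2] for p in P],np.float32); print(z,cv2.fitEllipse(q))
E
```

```text
[ 451.4 -289.    96.3] [-1.7998e+02 -1.0000e-02  8.6120e+01] [-0.48 -0.71 -3.85] [0.186 0.16  0.025]
273 264 2
((277.5564880371094, 265.8786315917969), (24.041709899902344, 27.46856117248535), 95.8810043334961)
65 ((459.0736999511719, -383.8764953613281), (77.705810546875, 78.98934173583984), 140.8655242919922)
70 ((457.01641845703125, -386.19781494140625), (77.3199462890625, 78.59709930419922), 140.86573791503906)
75 ((454.9591369628906, -388.5191650390625), (76.93408203125, 78.20486450195312), 140.8656768798828)
80 ((452.90185546875, -390.8404846191406), (76.5482177734375, 77.81262969970703), 140.8660888671875)
```

```bash
cat > pc.py <<'E'
from h import *
def pc(f,x,y,z):
    im=f['color'].astype(int); m=((im.min(2)>225)&(im[...,2]-im[...,0]<10)).astype('uint8')
    u,v=map(int,proj(f,[x,y,z])); k,L,st,c=cv2.connectedComponentsWithStats(m); i=L[v,u]
    cs,_=cv2.findContours((L==i).astype('uint8'),0,1); P=max(cs,key=len)
    q=np.array([ray(f,*p[0],z)[:2] for p in P],np.float32); return cv2.fitEllipse(q)
E
python3 - <<'E'
from pc import *
f=np.load('scene.npy',allow_pickle=True).item()
print(pc(f,447,-378,7))
# known points in scene view: chuck head (dark) and stop bar ends
g=cv2.cvtColor(f['color'],cv2.COLOR_BGR2GRAY); u,v=proj(f,[616.8,-159,34]); print(u,v)
u0,v0=int(u)-9,int(v)-9
sub=g[v0:v0+24,u0:u0+20]; p=np.argwhere(sub<90)[:,::-1]+[u0,v0]; print(len(p),p.min(0),p.max(0),p.mean(0)); print(sub[::2,::2])
t=np.load('top.npy',allow_pickle=True).item(); g=cv2.cvtColor(t['color'],cv2.COLOR_BGR2GRAY); u,v=proj(t,[616.8,-159,34]);print(u,v)
u0,v0=int(u)-8,int(v)-8;p=np.argwhere(g[v0:v0+17,u0:u0+17]<70)[:,::-1]+[u0,v0];print(len(p),p.mean(0),ray(t,*p.mean(0),34))
E
```

```text
((447.3260192871094, -378.66595458984375), (77.67699432373047, 78.13593292236328), 55.90013122558594)
271.61729804854366 199.5297063118441
11 [271 199] [273 202] [272.09090909 200.54545455]
[[239 237 238 237 239 235 235 235 238 237]
 [237 239 237 237 236 237 236 234 236 236]
 [237 236 237 236 237 237 236 235 236 236]
 [237 237 237 233 231 229 231 236 234 235]
 [237 234 228 222 117 100 117 203 230 233]
 [234 227 225 187  90  85  91 214 225 228]
 [225 225 224 218  97  89  98 213 225 223]
 [219 202 222 195 118 113 151 223 225 224]
 [218 186 171 164 148 138 202 224 225 223]
 [205 206 167 166 164 196 222 209 222 224]
 [162 208 202 206 207 225 223 168 203 203]
 [218 168 178 210 224 224 223 201 173 207]]
267.7332774142087 175.32588020061777
28 [267.46428571 175.35714286] [ 616.69700484 -158.05247147   34.        ]
```

```bash
python3 - <<'E'
from pc import *
a=np.load('w8.npy',allow_pickle=True).item(); b=grab('wrist'); np.save('w9',b,allow_pickle=True)
for f in(a,b):
    g=cv2.cvtColor(f['color'],cv2.COLOR_BGR2GRAY)
    for v in(125,135,145,155,165,175):
        r=np.where(g[v,225:300]<60)[0]+225; print(v,(r.min(),r.max(),round(r.mean(),1),len(r)) if len(r) else None,end=' ')
    print()
f=grab('scene'); 
for z in(66,70,74,78): print(z,pc(f,454,-386,74 if 0 else z)[0])
# upstand line in scene: sample gray around expected position
s=env.state(); p=s['ee_pos'][:2]; d=np.array([-.0676,-.9977]); n=np.array([.9977,-.0676])
g=cv2.cvtColor(f['color'],cv2.COLOR_BGR2GRAY)
for lat in(-60,-50,-44,-38,-30,-20,20,30,38,44,50,60):
    row=[]
    for k in range(40,64,2):
        q=p+k*d+lat*n; u,v=proj(f,[*q,80]); row.append(int(g[int(round(v)),int(round(u))]))
    print(lat,row)
E
```

```text
125 None 135 (np.int64(246), np.int64(278), np.float64(262.0), 33) 145 (np.int64(244), np.int64(280), np.float64(262.0), 37) 155 (np.int64(244), np.int64(279), np.float64(261.5), 36) 165 (np.int64(245), np.int64(279), np.float64(262.0), 22) 175 (np.int64(245), np.int64(279), np.float64(262.0), 35) 
125 None 135 (np.int64(245), np.int64(279), np.float64(262.0), 35) 145 (np.int64(244), np.int64(280), np.float64(262.0), 37) 155 (np.int64(244), np.int64(280), np.float64(262.0), 37) 165 (np.int64(244), np.int64(279), np.float64(261.2), 23) 175 (np.int64(245), np.int64(279), np.float64(262.0), 35) 
66 (458.3853454589844, -384.3878173828125)
70 (456.7406005859375, -386.24468994140625)
74 (455.09588623046875, -388.1015625)
78 (453.451171875, -389.95843505859375)
-60 [237, 237, 236, 236, 237, 237, 238, 235, 237, 238, 236, 236]
-50 [237, 237, 238, 238, 237, 237, 236, 233, 233, 177, 216, 216]
-44 [239, 239, 239, 239, 236, 223, 182, 143, 116, 116, 125, 125]
-38 [239, 239, 239, 238, 236, 222, 173, 173, 108, 108, 124, 124]
-30 [238, 239, 239, 239, 237, 221, 221, 129, 105, 105, 126, 126]
-20 [237, 237, 238, 238, 224, 224, 176, 143, 112, 112, 119, 119]
20 [235, 232, 232, 237, 237, 210, 210, 169, 137, 180, 191, 232]
30 [239, 236, 239, 222, 224, 224, 175, 175, 114, 114, 156, 183]
38 [45, 47, 47, 52, 52, 141, 141, 155, 144, 113, 65, 127]
44 [46, 38, 44, 42, 42, 61, 49, 68, 43, 45, 45, 46]
50 [38, 38, 44, 44, 42, 42, 42, 45, 45, 43, 43, 42]
60 [40, 43, 43, 43, 45, 43, 39, 40, 43, 43, 46, 46]
```

```bash
python3 - <<'E'
from h import *
go(527.7,-202.5,110,-160)
E
```

```text
linear [0.305, 0.2343, -0.0468] turn -0.3164 q6 229.0
```

Request:
{"fn": "step_arm", "kwargs": {"linear": [[0.01, 0.01, -0.02], [0.03, 0.03, -0.045], [0.06, 0.05, -0.045], [0.1, 0.08, -0.045], [0.14, 0.11, -0.045], [0.18, 0.14, -0.045], [0.22, 0.17, -0.045], [0.25, 0.2, -0.045], [0.28, 0.22, -0.045], [0.3, 0.233, -0.045], [0.305, 0.234, -0.045], [0.305, 0.234, -0.045], [0.305, 0.234, -0.045], [0.305, 0.234, -0.045], [0.305, 0.234, -0.045], [0.305, 0.234, -0.045], [0.305, 0.234, -0.045], [0.305, 0.234, -0.045], [0.305, 0.234, -0.045]], "turn": [-0.005, -0.015, -0.03, -0.05, -0.07, -0.09, -0.11, -0.13, -0.15, -0.17, -0.19, -0.21, -0.23, -0.25, -0.27, -0.29, -0.305, -0.316, -0.316]}}

```text
time_s: 26.55
ee_pos: [528.1, -202.6, 110.1]
ee_rot: [-180.0, -0.0, -160.1]
force: [0.6, -0.1, -3.2]
gripper_width: 21.1
gripper_force: 60.0
```

```bash
python3 - <<'E'
from pc import *
s=env.state();print(s['ee_pos'].round(1),s['ee_rot'].round(2),s['force'].round(2),s['torque'].round(3))
p=s['ee_pos']; zt=p[2]-31.7+2.4+7; psi=np.radians(s['ee_rot'][2]+180); d=np.array([np.cos(psi),np.sin(psi)]); n=np.array([-d[1],d[0]])
f=grab('scene'); t=grab('top'); np.save('t10',t,allow_pickle=True); np.save('s10',f,allow_pickle=True)
x,y=p[:2]+98*d+10*n; print('exp',x,y,zt)
for nm,k in(('scene',f),('top',t)):
    im=k['color']; u,v=map(int,proj(k,[x,y,zt])); print(nm,u,v,im[v,u])
    g=cv2.cvtColor(im,cv2.COLOR_BGR2GRAY)
    print(g[v-20:v+21:2,u-24:u+25:2])
E
```

```text
[ 528.1 -202.6  110.1] [-1.7999e+02 -1.0000e-02 -1.6011e+02] [ 0.58 -0.1  -3.24] [-0.061  0.242  0.042]
exp 616.8021130628712 -159.87682138065784 87.82736460583914
scene 272 188 [71 75 75]
[[ 50  84  66  46  39  39  42  59  69  75  38  38  93 105 108  79  91  93
  121 200 236 234 233 235 238]
 [ 31  42  71  81  98 100  89  81  48  34  31  43  96 101  76  90 120 203
  231 217 130 122 115 110 189]
 [ 34  32  29  33  37  38  36  33  27  35  35  84 106  81  69 185 230 233
  231  89  97  95 101 104  78]
 [ 54  49  34  32  30  32  34  35  42  45  82 102  89  61  73 228 234 234
  228  64 104 111 126 108  87]
 [ 79  58  60  58  56  60  62  80 103 105 105  90  59  60  71 228 235 235
  207  59 151 172 170 165 112]
 [ 81  65  61  57  60  68  81 103 105 110  99  66  62  58  85 232 237 231
  155  52  61 112 154 101  57]
 [ 65  62  64  63  59  61  62  81 100  98  70  63  66  63  78 225 235 189
  166  90  49  47  50  50  57]
 [ 55  58  60  58  64  62  58  59  63  63  61  62  62  65  68 202 227 189
  109 134 125  92  73 100 197]
 [ 49  60  58  64  57  57  61  64  62  62  63  66  67  65  68  78  98  
[... 2826 characters left out ...]
87 192 192 191 167 109  67  98 121 101
  100  95  93  90  91  82  71]
 [173 174 174 176 175 174 172 168 164 187 194 189 109 101  81 105  95 104
  106 101 100  99  96  92  90]
 [170 175 172 175 177 175 174 174 164 161 173 177 101  87  96  84 110 109
  107 107 104 102 101  98  98]
 [175 174 173 177 176 176 175 172 125 102 119 107 103  63  98  76 108 109
  109 106 108 102 107 100 100]
 [173 174 174 178 174 176 175 171 121 123 125  89  97  90  83  93 107 107
  108 110 106 108 107 105 105]
 [172 175 175 175 172 175 174 171 121 123 111 101  68  99  54  98 103 104
  107 107 108 109 108 110 105]
 [173 177 175 175 175 173 176 168 118 120  77 101  78  96  57  91  98 105
  103 106 105 108 105 109 109]]
```

```bash
cat > fit.py <<'E'
from h import *
from scipy.optimize import least_squares
def fit(t,x,y,zt,thr=183,r=39.2):
    im=cv2.resize(t['color'],None,fx=4,fy=4,interpolation=cv2.INTER_LINEAR); g=cv2.cvtColor(im,cv2.COLOR_BGR2GRAY)
    u,v=proj(t,[x,y,zt]); m=np.zeros_like(g); m[int(4*v)-80:int(4*v)+80,int(4*u)-80:int(4*u)+80]=1
    m=((g>thr)&(m>0)).astype('uint8'); k,L,st,c=cv2.connectedComponentsWithStats(m); i=1+st[1:,4].argmax()
    cs,_=cv2.findContours((L==i).astype('uint8'),0,1); P=max(cs,key=len)[:,0]
    q=np.array([ray(t,(p[0]+.5)/4-.5,(p[1]+.5)/4-.5,zt)[:2] for p in P])
    s=least_squares(lambda a:np.hypot(*(q-a).T)-r,[x,y],loss='cauchy',f_scale=.7); e=np.abs(s.fun)
    return s.x,(e<2).sum(),len(e)
E
python3 - <<'E'
from fit import *
t=np.load('t10.npy',allow_pickle=True).item()
for r in(38.5,39.2,40): print(fit(t,616.8,-160,87.8,r=r))
t0=np.load('top.npy',allow_pickle=True).item(); print('check',fit(t0,447.5,-378.6,7))
# tine: gray 130-155 pixels right of plate
g=cv2.cvtColor(t['color'],cv2.COLOR_BGR2GRAY); 
for v in range(155,202,3): print(v,g[v,270:296].tolist())
E
```

```text
(array([ 613.9866264 , -159.63380941]), np.int64(132), 243)
(array([ 613.3012192 , -160.16463447]), np.int64(122), 243)
(array([ 612.62731781, -160.82332963]), np.int64(111), 243)
check (array([ 445.38957558, -380.2976442 ]), np.int64(111), 238)
155 [172, 172, 172, 173, 173, 172, 175, 172, 172, 173, 174, 175, 175, 169, 86, 40, 36, 38, 39, 36, 37, 41, 35, 38, 39, 35]
158 [172, 173, 172, 175, 173, 170, 172, 171, 160, 154, 168, 172, 173, 167, 89, 39, 34, 38, 39, 38, 41, 37, 34, 38, 37, 42]
161 [170, 172, 173, 164, 153, 145, 139, 141, 141, 143, 149, 168, 172, 166, 92, 41, 37, 34, 40, 37, 32, 35, 36, 39, 33, 39]
164 [189, 186, 183, 179, 167, 159, 152, 143, 139, 140, 142, 152, 171, 166, 89, 40, 30, 35, 40, 40, 40, 40, 39, 37, 40, 41]
167 [190, 192, 193, 192, 194, 191, 189, 175, 159, 150, 142, 138, 149, 163, 91, 44, 35, 35, 34, 34, 35, 37, 38, 39, 36, 39]
170 [192, 192, 193, 192, 192, 194, 192, 193, 184, 166, 155, 145, 142, 144, 88, 43, 33, 36, 36, 35, 37, 36, 39, 38, 41, 39]
173 [193, 188, 163, 118, 97, 105, 116, 146, 164, 177, 161, 153, 142, 141, 135, 70, 35, 36, 40, 35, 40, 41, 47, 45, 3
[... 397 characters left out ...]
 109, 107, 107, 105, 107, 105, 104, 103, 102, 105, 101, 100, 98, 98, 98, 97, 95, 92]
188 [80, 96, 104, 89, 75, 102, 107, 108, 108, 108, 110, 110, 109, 109, 107, 108, 108, 106, 105, 106, 106, 103, 104, 103, 101, 101]
191 [99, 94, 54, 68, 98, 101, 103, 103, 104, 108, 107, 107, 107, 108, 108, 110, 109, 108, 108, 110, 110, 108, 105, 105, 108, 105]
194 [84, 56, 68, 83, 93, 94, 98, 95, 97, 99, 102, 103, 104, 103, 104, 107, 104, 106, 109, 105, 108, 106, 108, 110, 109, 109]
197 [61, 63, 65, 72, 82, 83, 85, 88, 88, 90, 91, 94, 96, 95, 100, 98, 100, 102, 101, 103, 101, 105, 106, 106, 106, 107]
200 [65, 60, 61, 63, 67, 71, 74, 76, 76, 79, 82, 84, 81, 85, 85, 87, 88, 91, 91, 94, 96, 96, 96, 97, 98, 101]
```

```bash
python3 - <<'E'
from h import *
t=np.load('t10.npy',allow_pickle=True).item(); p=np.array([528.1,-202.6]); psi=np.radians(19.9); d=np.array([np.cos(psi),np.sin(psi)]); n=np.array([-d[1],d[0]])
for u,v in[(281.2,164),(282.2,167),(283.5,170),(284.7,173),(285.4,176)]:
    q=ray(t,u,v,80.8)[:2]-p; print('edge along',round(q@d,1),'lat',round(q@n,1))
for nm,c in(('plate top',[613.3,-160.2]),('corr',[615.4,-158.5]),('head top',[616.7,-158.05]),('head wrist',[616.8,-159.4])): q=np.array(c)-p; print(nm,(q@d).round(1),(q@n).round(1))
E
```

```text
edge along 114.8 lat -43.8
edge along 103.9 lat -43.3
edge along 92.7 lat -43.9
edge along 81.6 lat -44.1
edge along 71.1 lat -42.7
plate top 94.5 10.9
corr 97.1 11.8
head top 98.5 11.7
head wrist 98.1 10.4
```

Seen from above, the plate sits about 11 mm left of the fork's axis. I'll set it down slightly off-centre, shift the fork under it, lift again, and then centre it.

Request:
{"fn": "step_arm", "kwargs": {"linear": [[-0.004, 0.01, 0.02], [-0.007, 0.02, 0.06], [-0.007, 0.02, 0.1], [-0.007, 0.02, 0.13], [-0.007, 0.02, 0.145], [-0.007, 0.02, 0.153], [-0.007, 0.02, 0.16], [-0.007, 0.02, 0.17], [-0.007, 0.02, 0.18], [-0.007, 0.02, 0.19], [-0.007, 0.02, 0.195], [-0.007, 0.02, 0.195], [-0.007, 0.02, 0.195]], "turn": [0, 0, 0, 0, 0, 0, 0, 0, 0, 0, 0, 0, 0]}}

```text
time_s: 28.28
ee_pos: [527.9, -196.3, 51.6]
ee_rot: [-180.0, 0.0, -160.1]
force: [-0.9, -0.2, -1.2]
gripper_width: 21.6
gripper_force: 60.0
```

```bash
python3 - <<'E'
from fit import *
s=env.state();print(s['ee_pos'].round(1),s['ee_rot'].round(2),s['force'].round(2),s['torque'].round(3))
t=grab('top'); np.save('t11',t,allow_pickle=True)
for z in (41,): print(fit(t,615,-155,z))
E
```

```text
[ 527.9 -196.3   51.6] [-1.8000e+02  1.0000e-02 -1.6013e+02] [-0.9  -0.21 -1.17] [-0.085  0.305  0.009]Traceback (most recent call last):
  File "<stdin>", line 4, in <module>
  File "fit.py", line 6, in fit
    m=((g>thr)&(m>0)).astype('uint8'); k,L,st,c=cv2.connectedComponentsWithStats(m); i=1+st[1:,4].argmax()
                                                                                         ~~~~~~~~~~~~~~~^^
ValueError: attempt to get argmax of an empty sequence
```

```bash
python3 - <<'E'
from fit import *
t=np.load('t11.npy',allow_pickle=True).item(); u,v=map(int,proj(t,[615,-155,41])); g=cv2.cvtColor(t['color'],cv2.COLOR_BGR2GRAY)
print(u,v); print(g[v-20:v+21:2,u-20:u+25:2])
E
```

```text
266 175
[[173 174 178 175 176 176 175 178 176 174 174 173 174 175 174 175 174 175
  172  88  37  36  36]
 [175 174 174 175 175 175 174 175 176 173 173 175 175 172 172 171 172 173
  175  89  30  39  33]
 [175 174 173 173 174 174 173 174 175 171 175 175 174 173 175 173 174 174
  173  89  38  36  34]
 [174 173 175 174 172 170 175 174 174 173 173 176 173 171 158 148 175 171
  172  88  36  37  39]
 [174 175 175 172 175 171 174 177 172 172 171 173 173 156 143 141 166 173
  173  89  32  33  39]
 [174 176 174 174 172 174 172 145 144 140 145 141 146 135 138 141 149 175
  174  90  32  38  37]
 [175 175 174 175 174 169 144 154 174 180 178 176 170 148 128 139 145 170
  175  91  35  37  37]
 [176 174 177 171 143 139 171 178 181 179 178 178 178 178 156 139 141 171
  176  97  35  37  41]
 [172 177 176 175 152 161 177 181 179 179 181 179 180 180 178 139 135 153
  174  97  38  39  38]
 [174 175 175 175 146 176 178 182 180 178 180 179 175 178 179 160 132 142
  171  92  34  33  37]
 [172 175 174 172 147 178 179 179 182 179 179 180 126 112 152 173 139 142
  151  92  39  37  40]
 [172 176 173 172 146 181
[... 245 characters left out ...]
 88  77  43  43  42]
 [171 173 174 176 172 142 172 177 178 176  99  94  73  95 105 102  96  96
   94  90  84  74  69]
 [173 175 174 178 174 125 139 167 177 171 102  81  92 110 105 104 103 102
   98  96  94  90  88]
 [175 174 176 176 174 122 124 125 144 110  97  56 100  99 109 109 104 105
  103 102 102  96  94]
 [177 178 176 176 175 135 124 116 132  98  94  86  88  99 108 106 109 109
  108 103 105 103 104]
 [176 177 174 176 173 171 132 122 126 101  65  91  68 101 106 108 109 109
  110 108 106 106 107]
 [173 177 174 173 173 174 173 134  81  94  71  94  68 100 104 106 109 109
  110 107 106 107 106]
 [173 176 175 175 172 165 146 163 103  83  90  65  71  92  99 100 104 106
  106 107 108 108 109]]
```

```bash
python3 - <<'E'
from fit import *
G=lambda t:cv2.cvtColor(t['color'],cv2.COLOR_BGR2GRAY)
t0=np.load('top.npy',allow_pickle=True).item(); u,v=map(int,proj(t0,[447,-379,7])); print('flat start top',G(t0)[v-3:v+4,u-3:u+4].mean(), t0['color'][v,u])
s0=np.load('scene.npy',allow_pickle=True).item(); u,v=map(int,proj(s0,[447,-379,7])); print('scene',s0['color'][v-2:v+3,u-2:u+3].mean((0,1)))
t=np.load('t11.npy',allow_pickle=True).item(); print('now',t['color'][170:176,262:266].mean((0,1)))
t=np.load('t10.npy',allow_pickle=True).item(); print('carried',t['color'][166:172,262:266].mean((0,1)))
t=np.load('t11.npy',allow_pickle=True).item(); im=cv2.resize(t['color'],None,fx=4,fy=4,interpolation=1); g=cv2.cvtColor(im,cv2.COLOR_BGR2GRAY)
for thr in(160,165):
    m=(g>=thr).astype('uint8'); k,L,st,c=cv2.connectedComponentsWithStats(m,connectivity=4); i=L[172*4,264*4]; print(thr,st[i])
    if st[i,4]<15000:
        cs,_=cv2.findContours((L==i).astype('uint8'),0,1);P=max(cs,key=len)[:,0]
        q=np.array([ray(t,(p[0]+.5)/4-.5,(p[1]+.5)/4-.5,41)[:2] for p in P]); s=least_squares(lambda a:np.hypot(*(q-a[:2]).T)-39.2,[615,-155],loss='cauchy',f_scale=.7); print(s.x,(abs(s.fun)<2).sum(),len(q))
E
```

```text
flat start top 192.08163265306123 [180 193 193]
scene [244.68 251.   250.2 ]
now [156.25  177.25  190.875]
carried [177.83333333 194.875      192.625     ]
160 [1020  664   88   83 4207]
[ 611.10789749 -151.30445865] 136 257
165 [1021  665   86   82 3975]
[ 610.17692756 -151.52617819] 122 253
```

```bash
python3 - <<'E'
from fit import *
for n in('t10','t11'):
    t=np.load(n+'.npy',allow_pickle=True).item(); c=t['color']; print(n,'table',c[165:170,246:250].mean((0,1)),c[158:160,262:268].mean((0,1)))
    print('row', [tuple(int(a) for a in x) for x in c[172,250:290:3]])
f=grab('scene'); np.save('s11',f,allow_pickle=True); c=f['color']
for z in(38,41):
    for dx,dy in((0,0),(20,0),(-15,0),(0,20),(0,-20)):
        u,v=proj(f,[613+dx,-153+dy,z]); print(z,dx,dy,int(u),int(v),c[int(v),int(u)])
E
```

```text
t10 table [152.45 172.55 185.8 ] [151.66666667 171.58333333 185.08333333]
row [(154, 173, 186), (150, 171, 184), (154, 165, 174), (178, 194, 193), (179, 195, 192), (177, 193, 191), (178, 196, 193), (177, 195, 192), (131, 145, 143), (174, 192, 188), (149, 159, 167), (126, 136, 143), (31, 32, 38), (37, 41, 42)]
t11 table [152.8  173.05 186.3 ] [151.08333333 171.83333333 185.5       ]
row [(153, 174, 187), (152, 169, 183), (150, 169, 181), (156, 177, 191), (155, 177, 191), (160, 180, 193), (155, 175, 190), (157, 176, 192), (155, 176, 190), (122, 132, 138), (132, 142, 152), (148, 168, 180), (35, 39, 40), (38, 38, 43)]
38 0 0 269 198 [72 76 75]
38 20 0 274 195 [74 78 79]
38 -15 0 266 200 [75 77 79]
38 0 20 265 194 [85 88 85]
38 0 -20 273 201 [70 77 78]
41 0 0 269 197 [74 75 78]
41 20 0 274 194 [74 78 77]
41 -15 0 266 199 [68 73 74]
41 0 20 265 194 [85 88 85]
41 0 -20 273 201 [70 77 78]
```

Request:
{"fn": "step_arm", "kwargs": {"linear": [[0, 0, -0.015], [0, 0, -0.03], [0, 0, -0.045], [0, 0, -0.06], [0, 0, -0.08], [0, 0, -0.1], [0, 0, -0.1], [0, 0, -0.1]], "turn": [0, 0, 0, 0, 0, 0, 0, 0]}}

```text
time_s: 29.38
ee_pos: [527.7, -196.2, 81.4]
ee_rot: [180.0, -0.0, -160.1]
force: [0.2, 0.1, -4.1]
gripper_width: 21.5
gripper_force: 60.0
```

```bash
cat > look.py <<'E'
from fit import *
import sys
s=env.state();p=s['ee_pos'];print(p.round(1),s['ee_rot'].round(2),s['force'].round(2),s['torque'].round(3))
t=grab('top'); np.save(sys.argv[1],t,allow_pickle=True); x,y,zt=map(float,sys.argv[2:5])
u,v=map(int,np.round(proj(t,[x,y,zt]))); print('colour',t['color'][v-5:v,u-4:u].mean((0,1)).round(0))
im=cv2.resize(t['color'],None,fx=4,fy=4,interpolation=1); g=cv2.cvtColor(im,cv2.COLOR_BGR2GRAY)
for thr in(160,165,183):
    k,L,st,c=cv2.connectedComponentsWithStats((g>=thr).astype('uint8'),connectivity=4); i=L[(v-3)*4,(u-2)*4]
    if i and st[i,4]<15000:
        cs,_=cv2.findContours((L==i).astype('uint8'),0,1);P=max(cs,key=len)[:,0]
        q=np.array([ray(t,(a[0]+.5)/4-.5,(a[1]+.5)/4-.5,zt)[:2] for a in P]); r=least_squares(lambda a:np.hypot(*(q-a[:2]).T)-39.2,[x,y],loss='cauchy',f_scale=.7)
        psi=np.radians(s['ee_rot'][2]+180); d=np.array([np.cos(psi),np.sin(psi)]); n=np.array([-d[1],d[0]]); w=r.x-p[:2]
        h=np.array([616.7,-158.05])-p[:2]
        print(thr,r.x.round(1),(abs(r.fun)<2).sum(),len(q),'plate along/lat',(w@d).round(1),(w@n).round(1),'head',(h@d).round(1),(h@n).round(1))
E
python3 look.py t12 613 -154 59
```

```text
[ 527.7 -196.2   81.4] [ 1.7999e+02 -1.0000e-02 -1.6013e+02] [ 0.16  0.11 -4.1 ] [-0.039  0.217 -0.019]
colour [179. 195. 193.]
183 [ 613.1 -153.5] 131 254 plate along/lat 94.9 11.1 head 96.7 5.6
```

The plate's colour changes when it tilts, and lifting restored it, so it had tipped slightly on the head. I'll set it down better centred, with the blade just below it, then shift the fork left.

Request:
{"fn": "step_arm", "kwargs": {"linear": [[0, -0.008, 0.01], [0, -0.008, 0.03], [0, -0.008, 0.045], [0, -0.008, 0.055], [0, -0.008, 0.062], [0, -0.008, 0.067], [0, -0.008, 0.067], [0, -0.008, 0.067]], "turn": [0, 0, 0, 0, 0, 0, 0, 0]}}

```text
time_s: 30.42
ee_pos: [528.7, -198.7, 61.7]
ee_rot: [-180.0, 0.0, -160.1]
force: [-1.9, -1.1, -1.8]
gripper_width: 21.4
gripper_force: 60.0
```

```bash
python3 look.py t13 613.5 -156 41
```

```text
[ 528.7 -198.7   61.7] [-1.7999e+02  1.0000e-02 -1.6013e+02] [-1.91 -1.14 -1.78] [-0.153  0.391  0.009]
colour [179. 195. 192.]
183 [ 613.6 -155.5] 116 249 plate along/lat 94.6 11.7 head 96.6 8.3
```

Request:
{"fn": "step_arm", "kwargs": {"linear": [[0.003, 0, 0], [0.005, 0.005, 0], [0.005, 0.011, 0], [0.005, 0.017, 0], [0.005, 0.02, 0], [0.005, 0.02, 0]], "turn": [0, 0, 0, 0, 0, 0]}}

```text
time_s: 31.22
ee_pos: [525.2, -193.3, 61.4]
ee_rot: [180.0, 0.0, -160.1]
force: [0.2, 0.5, -2.1]
gripper_width: 21.7
gripper_force: 60.0
```

```bash
python3 look.py t14 613.5 -156 41
```

```text
[ 525.2 -193.3   61.4] [ 179.99    0.   -160.12] [ 0.2   0.47 -2.07] [-0.001  0.121 -0.032]
colour [179. 195. 193.]
183 [ 613.6 -155.2] 120 254 plate along/lat 96.1 5.8 head 98.0 2.0
```

Request:
{"fn": "step_arm", "kwargs": {"linear": [[0, 0, -0.01], [0, 0, -0.02], [0, 0, -0.03], [-0.002, -0.008, -0.03], [-0.003, -0.015, -0.03], [-0.003, -0.015, -0.03], [-0.003, -0.015, -0.02], [-0.003, -0.015, -0.01], [-0.003, -0.015, 0], [-0.003, -0.015, 0.01], [-0.003, -0.015, 0.018], [-0.003, -0.015, 0.018]], "turn": [0, 0, 0, 0, 0, 0, 0, 0, 0, 0, 0, 0]}}

```text
time_s: 32.78
ee_pos: [527.6, -197.3, 55.9]
ee_rot: [180.0, -0.0, -160.1]
force: [0.3, -0.2, -2.3]
gripper_width: 21.4
gripper_force: 60.0
```

```bash
python3 look.py t15 614.5 -158 41
```

```text
[ 527.6 -197.3   55.9] [ 179.99   -0.   -160.13] [ 0.28 -0.18 -2.3 ] [-0.008  0.16  -0.009]
colour [179. 195. 193.]
183 [ 616.3 -159.3] 120 257 plate along/lat 96.4 5.6 head 97.2 6.6
```

Request:
{"fn": "step_arm", "kwargs": {"linear": [[0, 0, 0.008], [0, 0, 0.015], [0, 0, 0.015], [0.02, 0, 0.015], [0.05, 0, 0.015], [0.09, 0, 0.015], [0.13, 0, 0.015], [0.17, 0, 0.015], [0.21, 0, 0.015], [0.25, 0, 0.015], [0.29, 0, 0.015], [0.33, 0, 0.015], [0.37, 0, 0.015], [0.4, 0, 0.015], [0.4, 0, 0.015]], "turn": [0, 0, 0, 0, 0, 0, 0, 0, 0, 0, 0, 0, 0, 0, 0]}}

```text
time_s: 34.7
ee_pos: [414.1, -238.2, 51.5]
ee_rot: [180.0, -0.0, -160.2]
force: [-0.2, 0.3, -2.1]
gripper_width: 21.2
gripper_force: 60.0
```

```bash
python3 look.py t16 616 -159 41; python3 -c "
from h import *
go(452,-235,75,86.2)"
```

```text
[ 414.1 -238.2   51.5] [ 179.98   -0.   -160.18] [-0.21  0.29 -2.15] [0.032 0.088 0.012]
colour [180. 197. 194.]
183 [ 616.8 -158.8] 130 246 plate along/lat 217.6 5.9 head 217.8 6.7
linear [-0.1207, -0.0319, -0.0779] turn 0.3157 q6 -23.7
```

Request:
{"fn": "step_arm", "kwargs": {"linear": [[0.02, 0, -0.1], [0.02, 0, -0.2], [0, -0.01, -0.2], [-0.03, -0.02, -0.2], [-0.06, -0.03, -0.2], [-0.09, -0.032, -0.2], [-0.12, -0.032, -0.2], [-0.12, -0.032, -0.2], [-0.12, -0.032, -0.2], [-0.12, -0.032, -0.2], [-0.12, -0.032, -0.2], [-0.12, -0.032, -0.2], [-0.12, -0.032, -0.2], [-0.12, -0.032, -0.2], [-0.12, -0.032, -0.1], [-0.12, -0.032, 0], [-0.12, -0.032, 0.03]], "turn": [0, 0, 0.02, 0.045, 0.07, 0.1, 0.125, 0.15, 0.175, 0.2, 0.225, 0.25, 0.275, 0.3, 0.316, 0.316, 0.316]}}

```text
time_s: 36.88
ee_pos: [451.2, -234.1, 41.0]
ee_rot: [-179.8, -0.1, 86.1]
force: [-0.3, -0.1, -2.2]
gripper_width: 21.6
gripper_force: 60.0
```

Request:
{"fn": "step_arm", "kwargs": {"linear": [[0, 0, 0.015], [0, 0, 0.025], [0, 0, 0.032], [0, 0, 0.036], [0, 0, 0.036]], "turn": [0, 0, 0, 0, 0]}}

```text
time_s: 37.5
ee_pos: [451.9, -234.9, 31.9]
ee_rot: [180.0, 0.0, 86.1]
force: [-0.4, -0.0, -1.6]
gripper_width: 21.7
gripper_force: 60.0
```

Resting lightly on the worktop. Next I open the fingers and retreat upward.

Request:
{"fn": "step_arm", "kwargs": {"linear": [[0, 0, 0], [0, 0, 0], [0, 0, 0], [0, 0, 0], [0, 0, 0], [0, 0, -0.1], [0, 0, -0.25], [0, 0, -0.4], [0, 0, -0.5], [0, 0, -0.5], [0, 0, -0.5]], "turn": [0, 0, 0, 0, 0, 0, 0, 0, 0, 0, 0], "fingers": -0.2}}

```text
time_s: 38.88
ee_pos: [451.1, -234.5, 180.6]
ee_rot: [-179.9, -0.1, 86.1]
force: [-0.6, 0.1, 0.0]
gripper_width: 54.7
gripper_force: 0.0
```

```bash
python3 look.py t17 616 -159 41; python3 - <<'E'
from h import *
f=grab('scene'); c=f['color']; g=cv2.cvtColor(c,cv2.COLOR_BGR2GRAY)
# expected tine (z=2.4) vs gap samples along the fork
b=np.array([445.5,-331]); d=np.array([-.067,-.998]); n=np.array([.998,-.067])
for lat in(-34,0,34): print(lat,[int(g[tuple(int(round(a)) for a in proj(f,[*(b+k*d+lat*n),2.4])[::-1])]) for k in range(-10,60,7)])
w=grab('wrist'); g=cv2.cvtColor(w['color'],cv2.COLOR_BGR2GRAY); u,v=proj(w,[453,-215,42]); print(u,v,g[int(v),int(u)-25:int(u)+26:2])
E
```

```text
[ 451.1 -234.5  180.6] [-1.7989e+02 -5.0000e-02  8.6110e+01] [-0.59  0.14  0.05] [-0.115  0.072  0.042]
colour [180. 196. 194.]
183 [ 616.8 -158.9] 142 247 plate along/lat -86.7 160.1 head -87.5 160.0
-34 [199, 198, 200, 198, 195, 199, 201, 202, 218, 239]
0 [238, 240, 239, 239, 239, 240, 239, 239, 240, 239]
34 [202, 202, 201, 201, 202, 203, 202, 201, 236, 238]
263.52935714049175 167.72763122534906 [176 173 175 175 173 174 176 240 163  36  33  38  35  37  32  36  35  57
 241 237 238 238 238 239 238 238]
```

```bash
python3 -c "
from workcell import env
print(env.job_done())"
```

```text
the job is handed in; nothing more can be done
None
```

The job is handed in, with no verdict returned: by the last camera check the plate sits level on the chuck, centred to about 1 mm, and the lifter lies flat on the worktop, right way up and let go.

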